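# Move wet-painted cover plates to the drying rack with a lifter

### The job

The grey cover plates on the spray board have just been painted and must not be touched by the gripper or arm: pull the lifter up out of its spring clip, slide its blade under each plate and carry every plate to the drying rack, setting it down flat, painted face up, wholly on the deck. When all of them stand on the rack, press the fan's green start button fully down; finish with the lifter clipped fully home in its holder again, the way round it was, and leave the other things on the bench where they are.

Things in the scene. Friction and masses are not known exactly. Their poses are not given: they have to be found in the camera images.
- plate0: Wet-painted grey steel cover plate, 90 x 90 x 4 mm, 110 g. Four studs, 8 mm thick, 12 mm long, at x, y = +-37 mm under it leave a gap 12 mm high and 66 mm wide below it, open on all four sides. Origin: plate centre at the level of the stud feet; z up (painted face), x, y along its sides; top at z = 16 mm. 2 or 3 are present; they start on the spray board.
- plate1: Wet-painted grey steel cover plate, 90 x 90 x 4 mm, 110 g. Four studs, 8 mm thick, 12 mm long, at x, y = +-37 mm under it leave a gap 12 mm high and 66 mm wide below it, open on all four sides. Origin: plate centre at the level of the stud feet; z up (painted face), x, y along its sides; top at z = 16 mm. 2 or 3 are present; they start on the spray board.
- plate2: Wet-painted grey steel cover plate, 90 x 90 x 4 mm, 110 g. Four studs, 8 mm thick, 12 mm long, at x, y = +-37 mm under it leave a gap 12 mm high and 66 mm wide below it, open on all four sides. Origin: plate centre at the level of the stud feet; z up (painted face), x, y along its sides; top at z = 16 mm. 2 or 3 are present; they start on the spray board.
- lifter: Spatula, 180 g. Steel blade 110 (x) x 44 (y) x 3 mm; origin: centre of the blade's underside, x to its free front edge, z up. A 20 mm wide neck rises from the rear edge to a level wooden handle, x -182 to -62 mm, 22 mm wide, 18 mm high, its axis 58 mm above the origin. Centre of mass about 85 mm behind the origin. Grip mid-handle, firmly. Starts in the holder.
- lifter_grip (a point): Middle of the lifter's handle: (-122, 0, 58) mm in the lifter's frame.
- holder: Fixed clip. Base 130 x 70 x 8 mm, origin under its centre, x along the handle to the blade. Posts at x = +-42 mm, 61 mm high, carry the handle; there sprung jaws on both sides (up to 94 mm high, within 27 mm of the middle) overlap its upper edges by 3 mm and give way to about 10 N straight up, or straight down to clip it in. Between them 60 mm of handle are free for the fingers.
- holder_seat (a point): Where the middle of the lifter's handle (lifter_grip) lies when clipped home: (0, 0, 70) mm in the holder's frame. The lifter's origin then is at (122, 0, 12) mm.
- rack: Fixed drying rack: slatted aluminium deck 220 mm (x) x 480 mm (y), its top at z = 40 mm, on two legs. Origin: centre of the footprint on the bench; x points away from the robot, y along the deck. There is room for three plates side by side along y (for instance at y = -130, 0, 130 mm), no rim.
- board: Fixed spray board, a brown cardboard sheet 240 x 400 x 4 mm on the bench, on which the plates stand. Origin: centre of its underside; y along its length.
- fan_button (a joint): Travel of the fan's start button: 0 up, 0.006 m fully down (5 N); springs back.
- fan_button_top (a point): Centre of the top of the green start button, 28 mm across, on a grey box 50 x 60 x 15 mm on the bench between the holder and the robot; it is pressed straight down. The top stands 37 mm above the bench.
- spraycan: Bystander: spray can, 66 mm thick, 190 mm high.
- tin: Bystander: paint tin, 90 mm thick, 100 mm high.
- jar: Bystander: jar, 60 mm thick, 80 mm high.
- tape: Bystander: roll of masking tape, 90 mm across, 20 mm high, lying flat.
- sander: Bystander: cork sanding block, 90 x 60 x 28 mm.
- brush: Bystander: paint brush lying flat.
- screwdriver: Bystander: screwdriver lying flat.
Things that resemble listed ones, but are neither listed nor needed, are in the scene too. What is shaped like the plate1 but purple or red is not meant.

How it is judged:
By the outcome, as a careful person would: the job done as asked, in the order asked, and still so for the second after the job is handed in, with the robot touching nothing.
Of plate0, plate1, plate2 only 2 to 3 are there at a start; the rules pass over those that are not, and their reading is None.
At some moment in a run one of plate0, plate1, plate2 may be knocked a few centimetres aside while the robot is not near it.
It also fails if it takes over 210 s, if anything falls off the work surface, if the arm or the gripper's body presses on something with over 40 N, if the wrist force passes 120 N, or if a joint passes its speed limit or range.

### The arm

A 6-joint arm with a two-finger parallel gripper is mounted at the origin on the work surface. World frame = base frame: x ahead of the robot, y to its left, z up, the work surface at z = 0. Lengths are in mm, angles in rad, forces in N, time in s.
With the tool pointing down it reaches from about 350 to 975 mm from the base axis. Payload 4.9 kg.
Tool frame: the origin (TCP) lies between the finger pads; the fingertips stand 22 mm ahead of it and the grasp point (between the pads) lies 3 mm ahead of it (arm.tcp_to_tips is the distance from the TCP to the fingertips, in mm); z points along the fingers, y is the line along which they close (so a half turn about z gives the same grasp; the last joint's range is limited). The gripper opens to 85 mm and grips with 20 to 120 N. Pads are 22 mm wide; open, the fingers measure 114 mm over their backs; the gripper's body (76 mm by 85 mm) begins 54 mm behind the grasp point. The pads swing forward as they close: fully open they stand 13 mm farther back than shut.
Start: joints at [1.007, 0.053, 1.613, -0, 1.476, -0.119], TCP at [268.911, 564.171, 253.304] pointing down, gripper open.
Joint ranges: [-3.01, 3.01], [-1.01, 2.22], [0.06, 2.58], [-1.02, 4.17], [0.09, 2.62], [-3.14, 3.14]. Speed limits (rad/s): [2.57, 2.57, 3.14, 3.14, 3.14, 3.14].

### API

Orientations are given as a 3x3 rotation matrix whose columns are the frame's x, y, z axes.
In Python, from cell import arm gives the robot as it stands.
- The arm moves only by the shell command python3 -m inch 'ROWS' [OPENING] [FORCE]. ROWS is JSON, a list of rows, each a list of 2 entries, a list of its own where there are three numbers: the shift along the world's x, y, z scaled (see below), then the turn, a rotation vector about the world's x, y, z scaled (see below). A call has 1 to 10 rows; each row is the pose to reach, as a shift and turn from the pose commanded when the call began; what a row does not reach only later rows make up. The controller multiplies each number of a shift by 100 mm and each number of a turn by pi/2 rad. A row lasts 1/12 s, in which the tool goes at most 41.7 mm and 7.16 degrees, less where a joint would pass 70% of its speed; a pose out of reach is approached as far as the arm can. A call with a number of a shift or a turn outside -1 to 1 is refused whole. A call with a gripper value outside its range is refused whole. OPENING is the opening, from 0 (shut) to 1 (fully open), set as the call begins (- or left out, the last holds). The fingers move at their own pace and stop on an object; FORCE is the grip in N (left out, the last holds). Time passes only in rows, so rows that repeat a pose let the fingers close. It gives the time, the measured TCP pose, the force, the opening and the grip force at its end, in the units of the state.
- arm.observe(): the state, without advancing time (a new reading comes with each control period).
- arm.snapshot(name): name is "scene" or "side" or "wrist"; returns (picture, depth): 400x640x3 uint8, red, green, blue; 400x640 float32, mm along the optical axis (not along the pixel's ray), 0 where there is no reading.
- arm.camera_info(name): a dict with "fx", "fy", "cx", "cy" (pixels), "origin" and "attitude" of the camera in the world. Camera axes: x right, y down, z forward; pixel columns grow to the right and rows downward; lengths in mm; the calibration is good to about 2 mm. A picture is of the moment at which its call begins: read the wrist's pose just before it. camera_info takes no time and is no camera call; for the wrist camera it gives the pose at the moment of the call.
- arm.hand_in(): hands the job in; it is judged then, once.
Trained networks look in the newest picture that a camera, given by its name, has taken for a name from the list of things; names that differ only in an ending like _2 or _b are one class to them, and where a whole thing is asked for, a point or a joint stands for the part that bears it (a point fixed in the world has none). Each returns a list of dicts, best first, with "score" (0 to 1); they miss things now and then, are a little off and sometimes report something else, mostly with a low value. They report only what shows in the picture. A call takes as long as a camera call. They do not tell look-alikes from the thing itself.
- arm.look_for(camera, thing): "at" ([x, y, z] in mm, in the coordinates of the camera as it stood for that picture, good to about 4 mm: the middle of the surface that is visible of it).
The state is a dict: "time_s": time; "qpos": joint angles; "qd": joint speeds; "tau": joint torques, N m; "tcp_pos": TCP position; "tool_rot": TCP orientation; "ft_force": force on the tool from outside, world axes, zero at the start; "wrist_torque": the same for the moment, N m; "opening": opening from 0.0 (shut) to 1.0 (fully open); "gripper_force": force on a finger pad.
Only numpy, scipy, OpenCV 4.12 (cv2) and the standard library are available. Lean on these libraries where they do the work, as an engineer would, in place of code of your own. Each camera call takes 0.05 s, during which the arm holds its last target. There are 200 camera calls.

## Working session

There is one attempt and no reset: what is moved stays moved. The work goes in short steps, Python scripts to look and compute and a shell command to move; the robot and the scene stay as the last step left them, time stands still between calls to the robot, and variables do not carry over. Pictures are saved under pics/ and viewed, at most 14 in all, crops included, and the job is handed in when it is done.

```bash
ls; mkdir -p pics
cat > h.py <<'E'
import numpy as np, cv2
from cell import arm
def shot(cam,name):
    ci=arm.camera_info(cam); p,d=arm.snapshot(cam)
    cv2.imwrite(f'pics/{name}.png',p[:,:,::-1]); np.savez(f'pics/{name}.npz',p=p,d=d,**{k:np.array(ci[k]) for k in('fx','fy','cx','cy','origin','attitude')})
    return ci,p,d
def world(ci,d):
    v,u=np.mgrid[:d.shape[0],:d.shape[1]]
    P=np.stack([(u-ci['cx'])/ci['fx']*d,(v-ci['cy'])/ci['fy']*d,d],-1)
    return P@np.array(ci['attitude']).T+np.array(ci['origin'])
def pix(ci,w):
    c=np.array(ci['attitude']).T@(np.array(w)-np.array(ci['origin']));return (c[0]/c[2]*ci['fx']+ci['cx'],c[1]/c[2]*ci['fy']+ci['cy'])
E
python3 - <<'E'
from h import *
for c in('scene','side'):
    ci,p,d=shot(c,c+'0'); print(c,ci)
    for t in ['plate0','lifter','holder','rack','board','fan_button_top']:
        for r in arm.look_for(c,t)[:4]:
            w=np.array(ci['attitude'])@np.array(r['at'])+ci['origin']; print(t,round(r['score'],2),w.round(),np.round(pix(ci,w)))
print(arm.observe())
E
```

```text
pics
scene {'fx': 519.3102961727844, 'fy': 519.3102961727844, 'cx': 322.9564881860876, 'cy': 197.24658488200083, 'origin': array([ 1217.92244512, -1076.67373098,   966.91979644]), 'attitude': array([[ 0.87227571,  0.24428723, -0.42362582],
       [ 0.48842797, -0.47763575,  0.73027544],
       [-0.02394187, -0.84391222, -0.53594678]])}
plate0 0.85 [261. 489.  11.] [311. 153.]
plate0 0.71 [586. 154.  16.] [345. 216.]
plate0 0.61 [374. 657.  11.] [355. 142.]
plate0 0.55 [564. 300.  19.] [359. 192.]
holder 0.68 [538.  -4.  21.] [308. 237.]
rack 0.79 [ 545. -409.   38.] [225. 320.]
board 0.61 [566. 286.   3.] [358. 198.]
fan_button_top 0.26 [ 544. -409.   41.] [225. 319.]
side {'fx': 501.3604458443386, 'fy': 501.3604458443386, 'cx': 323.8926346906844, 'cy': 193.544412100187, 'origin': array([ 265.13581682, 1560.03785212,  955.9719722 ]), 'attitude': array([[-9.84902208e-01, -8.97711727e-02,  1.48016137e-01],
       [-1.73110813e-01,  5.13386008e-01, -8.40516183e-01],
       [-5.35290207e-04, -8.53449438e-01, -5.21175374e-01]])}
plate0 0.93 [568. 314.  21.] [298. 235.]
plate0 0.75 [261. 4
[... 606 characters left out ...]
-1.19018468e-01]), 'qd': array([ 5.07099748e-04, -4.91458276e-05, -1.63382654e-03,  9.65297918e-04,
       -8.40241777e-04,  7.79748492e-05]), 'tau': array([-5.83973688e-04, -3.93547511e+01, -3.70375228e+01, -6.02465934e-05,
        3.83452179e-04, -1.36070986e-05]), 'tcp_pos': array([268.92091327, 564.19237809, 253.37078461]), 'tool_rot': array([[-9.02710425e-01,  4.30248630e-01,  6.99548680e-05],
       [ 4.30248635e-01,  9.02710420e-01,  9.32438506e-05],
       [-2.30309493e-05,  1.14270183e-04, -9.99999993e-01]]), 'ft_force': array([-0.21833006,  0.28266706,  0.45052732]), 'wrist_torque': array([-0.0184966 ,  0.01860128,  0.00740681]), 'gripper_force': 0.0, 'opening': 1.0043646966385837}
```

View pics/scene0.png

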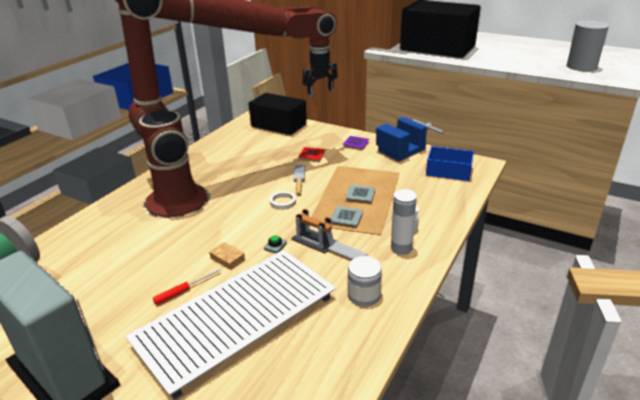

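View pics/side0.png

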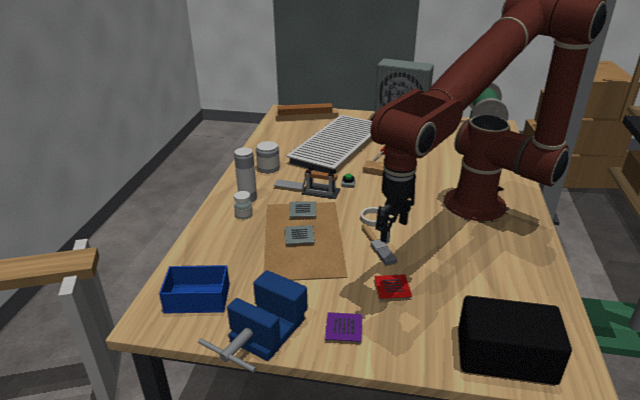

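Scene: the two grey plates meant are at px (361,193) and (346,216) on the board. The red (312,154) and purple (356,142) ones are look-alikes and not meant. The lifter is in its holder at (320,235), blade to +x; the green button is at (275,241). I'll measure poses from both depth images.

```bash
cat >> h.py <<'E'
def load(n):
    z=np.load(f'pics/{n}.npz'); return {k:z[k] for k in('fx','fy','cx','cy','origin','attitude')},z['p'],z['d']
def pts(n,box,zr):
    ci,p,d=load(n); W=world(ci,d); m=(d>0)
    for i,(a,b) in enumerate(box): m&=(W[...,i]>a)&(W[...,i]<b)
    m&=(W[...,2]>zr[0])&(W[...,2]<zr[1]); return W[m],p[m]
def rect(P):
    r=cv2.minAreaRect(P[:,:2].astype(np.float32)); return np.round(r[0],1),np.round(r[1],1),round(r[2],2),len(P),'z',np.round(np.percentile(P[:,2],[10,50,90]),1)
E
python3 - <<'E'
from h import *
for n in('scene0','side0'):
    print(n)
    for nm,b,z in [('pA',[(490,650),(235,380)],(14,30)),('pB',[(490,670),(90,235)],(14,30)),('board',[(400,700),(60,520)],(1,9)),
       ('handle',[(440,640),(-60,60)],(70,90)),('blade',[(610,760),(-90,80)],(8,24)),('rack',[(380,720),(-720,-100)],(32,48))]:
        P,c=pts(n,b,z); 
        if nm=='board': P=P[(c[:,0]<215)&(c[:,2].astype(int)<c[:,0]*0.6)]
        if len(P)>5: print(nm,rect(P), np.median(P,0).round(1))
    P,c=pts(n,[(350,500),(-150,50)],(5,50)); c=c.astype(int); g=(c[:,1]>1.6*c[:,0])&(c[:,1]>1.6*c[:,2]); print('btn',P[g].mean(0),P[g].max(0),g.sum())
ci=arm.camera_info('wrist'); o=arm.observe(); R=o['tool_rot']; print('wristcam in tool',R.T@(ci['origin']-o['tcp_pos']),(R.T@ci['attitude']).round(3),ci['fx'])
E
```

```text
scene0
pA (array([564.9, 300.5]), array([89.8, 98.9]), 16.81, 348, 'z', array([14.7, 17.2, 19.9])) [566.5 301.7  17.2]
pB (array([584.9, 156.8]), array([92. , 94.5]), 11.25, 424, 'z', array([14.9, 17.2, 20. ])) [586.  155.9  17.2]
board (array([594.3, 286.5]), array([188.1, 377.3]), 4.91, 215, 'z', array([1.4, 2.8, 5.1])) [603.3 157.2   2.8]
handle (array([550.4,   9. ]), array([ 56.1, 116.3]), 84.69, 294, 'z', array([72.6, 77.4, 87.7])) [552.5   6.3  77.4]
blade (array([668.5,  -1.1]), array([ 51.3, 116.1]), 86.04, 353, 'z', array([ 9.8, 12.7, 15.5])) [ 6.643e+02 -3.000e-01  1.270e+01]
rack (array([ 522.5, -434.3]), array([615.4, 226.4]), 71.2, 12631, 'z', array([35.4, 37.9, 40.3])) [ 544.7 -410.9   37.9]
btn [462.9864836  -71.27490689  31.30043263] [474.29825102 -52.17295531  37.94658031] 55
side0
pA (array([567.3, 307.2]), array([91.1, 97.6]), 14.22, 505, 'z', array([19.6, 22.4, 25.1])) [566.6 311.6  22.4]
pB (array([586.8, 161.3]), array([89.8, 97.5]), 13.09, 410, 'z', array([19.6, 22.7, 25.6])) [585.2 167.1  22.7]
board (array([550.6, 289.7]), array([297.9, 458.1]), 0.32, 4300, 'z', array([3.2, 5.9, 8.2])) [529.6 361.9   5.9]
handle (array([551.8,  18. ]), array([ 58.8, 120.4]), 82.93, 193, 'z', array([72.6, 79.6, 87.2])) [549.3  22.   79.6]
blade (array([682.1,  -2.3]), array([156.9, 146.8]), 87.84, 236, 'z', array([10. , 17.2, 20.2])) [673.2   4.   17.2]
rack (array([ 550.5, -412. ]), array([614.1, 335.6]), 89.67, 2493, 'z', array([39.7, 43.3, 46.4])) [ 557.6 -324.9   43.3]
btn [458.13938434 -59.05129726  36.64981591] [470.96143749 -45.25327869  42.29995081] 36
wristcam in tool [  73.42692141   -0.94582726 -121.37158053] [[-0.001 -0.958 -0.288]
 [ 1.    -0.001  0.001]
 [-0.001 -0.288  0.958]] 348.7665740600556
```

```bash
python3 -m inch '[[[0.16,-0.3,0],[0,0,0.07]],[[0.32,-0.6,0],[0,0,0.14]],[[0.48,-0.9,0],[0,0,0.21]],[[0.48,-0.9,0],[0,0,0.21]]]' 1
python3 -m inch '[[[0.16,-0.3,0],[0,0,0]],[[0.32,-0.6,0],[0,0,0]],[[0.48,-0.9,0],[0,0,0]]]'
python3 -m inch '[[[0.16,-0.3,0],[0,0,0]],[[0.32,-0.6,0],[0,0,0]],[[0.48,-0.9,0],[0,0,0]],[[0.48,-0.9,0],[0,0,0]],[[0.48,-0.9,0],[0,0,0]]]'
python3 - <<'E'
from h import *
ci,p,d=shot('wrist','w1'); print(arm.observe()['tcp_pos'],arm.observe()['tool_rot'].round(3).tolist())
for nm,b,z in [('pA',[(490,650),(235,380)],(15,27)),('pB',[(490,670),(90,235)],(15,27))]:
    P,c=pts('w1',b,z); print(nm,rect(P),P.mean(0).round(1))
E
```

```text
time_s: 1.03
tcp_pos: [319.0, 470.6, 253.3]
tool_rot: [[-0.993, 0.115, 0.001], [0.115, 0.993, -0.002], [-0.001, -0.002, -1.0]]
ft_force: [0.6, 0.7, -0.6]
opening: 1.003
gripper_force: 0.0
time_s: 1.28
tcp_pos: [365.1, 383.4, 253.5]
tool_rot: [[-0.993, 0.114, 0.0], [0.114, 0.993, 0.0], [-0.0, 0.0, -1.0]]
ft_force: [0.5, -0.3, -0.2]
opening: 0.999
gripper_force: 0.0
time_s: 1.7
tcp_pos: [413.6, 293.3, 253.6]
tool_rot: [[-0.993, 0.118, 0.0], [0.118, 0.993, 0.001], [-0.0, 0.001, -1.0]]
ft_force: [0.0, -0.1, 0.6]
opening: 0.997
gripper_force: 0.0
[413.04533548 294.1767056  253.44681172] [[-0.993, 0.116, -0.0], [0.116, 0.993, 0.001], [0.0, 0.001, -1.0]]
pA (array([564. , 308.2]), array([91.2, 90.3]), 15.9, 5389, 'z', array([20.1, 21. , 22.1])) [561.7 308.5  21. ]
pB (array([584.3, 163. ]), array([90.6, 90.7]), 11.98, 3815, 'z', array([20., 21., 22.])) [587.2 172.9  21. ]
```

```bash
python3 -m inch '[[[0.15,-0.3,0],[0,0,0]],[[0.3,-0.6,0],[0,0,0]],[[0.45,-0.9,0],[0,0,0]]]'
python3 -m inch '[[[0.15,-0.3,0],[0,0,0]],[[0.3,-0.6,0],[0,0,0]],[[0.45,-0.9,0],[0,0,0]]]'
python3 -m inch '[[[0.15,-0.3,0],[0,0,0]],[[0.3,-0.6,0],[0,0,0]],[[0.46,-0.95,0],[0,0,0]],[[0.46,-0.95,0],[0,0,0]],[[0.46,-0.95,0],[0,0,0]]]'
python3 - <<'E'
from h import *
ci,p,d=shot('wrist','w2'); print(arm.observe()['tcp_pos'],arm.observe()['tool_rot'].round(3).tolist())
for nm,b,z in [('handle',[(440,640),(-30,50)],(73,84)),('blade',[(630,760),(-50,50)],(10,22)),('base',[(440,640),(-60,60)],(4,12))]:
    P,c=pts('w2',b,z); print(nm,rect(P),P.mean(0).round(1))
    if nm!='base':
        q=P[:,:2]-P[:,:2].mean(0); u=np.linalg.svd(q,full_matrices=False)[2][0]; print('yaw',np.degrees(np.arctan2(u[1]*np.sign(u[0]),abs(u[0]))))
P,c=pts('w2',[(350,500),(-150,50)],(5,50)); c=c.astype(int); g=(c[:,1]>1.6*c[:,0])&(c[:,1]>1.6*c[:,2]); print('btn',rect(P[g]))
E
```

```text
time_s: 2.0
tcp_pos: [457.7, 205.0, 253.4]
tool_rot: [[-0.994, 0.111, 0.0], [0.111, 0.994, 0.001], [-0.0, 0.001, -1.0]]
ft_force: [0.9, -0.0, -0.3]
opening: 0.996
gripper_force: 0.0
time_s: 2.25
tcp_pos: [503.3, 114.5, 253.5]
tool_rot: [[-0.994, 0.112, 0.0], [0.112, 0.994, 0.001], [-0.0, 0.001, -1.0]]
ft_force: [0.5, 1.3, 0.5]
opening: 1.001
gripper_force: 0.0
time_s: 2.67
tcp_pos: [549.5, 19.2, 253.0]
tool_rot: [[-0.993, 0.116, -0.001], [0.116, 0.993, 0.001], [0.001, 0.001, -1.0]]
ft_force: [-1.1, 1.0, -0.4]
opening: 0.998
gripper_force: 0.0
[549.03904766  20.20434747 253.0397744 ] [[-0.993, 0.114, -0.001], [0.114, 0.993, 0.001], [0.001, 0.001, -1.0]]
handle (array([548.4,  14.7]), array([ 52.9, 119.3]), 84.05, 3163, 'z', array([78.5, 79.7, 80.7])) [545.   14.8  79.6]
yaw -5.57514536052539
blade (array([678.2,   1.6]), array([43.7, 94.6]), 84.37, 2679, 'z', array([15. , 15.9, 16.8])) [678.1   1.9  15.9]
yaw -5.827421370216333
base (array([527.8,  11.1]), array([176.3,  90.1]), 0.98, 2992, 'z', array([7.7, 8.7, 9.8])) [539.1  15.8   8.7]
btn (array([457.8, -64.8]), array([33.1, 27.1]), 80.9, 784, 'z', array([35.1, 37.4, 38.6]))
```

```bash
python3 -m inch '[[[0,-0.047,-0.3],[0,0,0.009]],[[-0.006,-0.047,-0.6],[0,0,0.009]],[[-0.006,-0.047,-0.9],[0,0,0.009]],[[-0.006,-0.047,-1],[0,0,0.009]]]'
python3 -m inch '[[[0,0,-0.2],[0,0,0]],[[0,0,-0.4],[0,0,0]],[[0,0,-0.6],[0,0,0]],[[0,0,-0.75],[0,0,0]],[[0,0,-0.81],[0,0,0]],[[0,0,-0.81],[0,0,0]],[[0,0,-0.81],[0,0,0]]]'
python3 -m inch '[[[0,0,0],[0,0,0]],[[0,0,0],[0,0,0]],[[0,0,0],[0,0,0]],[[0,0,0],[0,0,0]],[[0,0,0],[0,0,0]],[[0,0,0],[0,0,0]],[[0,0,0],[0,0,0]],[[0,0,0],[0,0,0]],[[0,0,0],[0,0,0]],[[0,0,0],[0,0,0]]]' 0 110
python3 -c "
from h import *
shot('wrist','w3');print(arm.observe())"
```

```text
time_s: 3.05
tcp_pos: [545.0, 16.9, 148.2]
tool_rot: [[-0.995, 0.098, -0.008], [0.098, 0.995, 0.001], [0.008, 0.001, -1.0]]
ft_force: [-1.3, -0.2, -1.3]
opening: 1.0
gripper_force: 0.0
time_s: 3.63
tcp_pos: [548.8, 15.3, 73.2]
tool_rot: [[-0.995, 0.099, 0.001], [0.099, 0.995, 0.0], [-0.001, 0.0, -1.0]]
ft_force: [-0.9, 0.8, -0.5]
opening: 1.001
gripper_force: 0.0
time_s: 4.47
tcp_pos: [548.8, 14.4, 73.0]
tool_rot: [[-0.995, 0.101, 0.001], [0.101, 0.995, -0.0], [-0.001, -0.0, -1.0]]
ft_force: [-1.3, -0.1, 6.1]
opening: 0.237
gripper_force: 108.4
{'time_s': 4.5167, 'qpos': array([-1.09375088e-01,  5.62396569e-02,  1.92899049e+00, -9.21218563e-05,
        1.15542561e+00, -1.57925105e+00]), 'qd': array([-0.00086339, -0.00220632, -0.00019568, -0.00035737,  0.00060824,
        0.00018881]), 'tau': array([ 2.06600031e-02, -3.18929243e+01, -3.00470245e+01,  3.92213068e-02,
       -3.18217389e-01, -1.53683312e-02]), 'tcp_pos': array([548.78886543,  14.35987789,  73.03800134]), 'tool_rot': array([[-9.94915169e-01,  1.00712242e-01,  9.22098441e-04],
       [ 1.00712112e-01,  9.94915592e-01, -1.86053835e-04],
       [-9.36148015e-04, -9.22413013e-05, -9.99999558e-01]]), 'ft_force': array([-1.56791515, -0.60966518,  5.08809686]), 'wrist_torque': array([-0.04596991,  0.20482208,  0.02424369]), 'gripper_force': 108.38407516479492, 'opening': 0.23398003518325175}
```

View pics/w3.png

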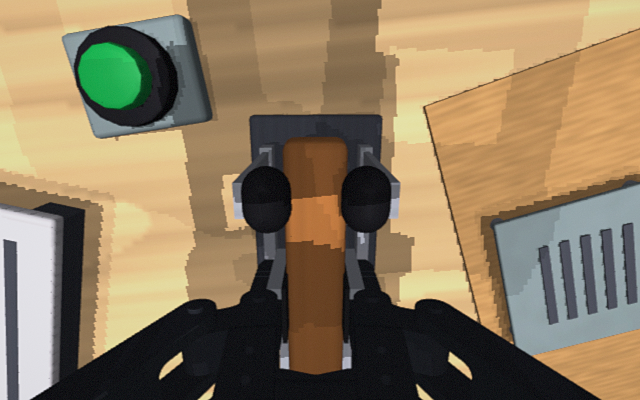

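Image w3: the fingers hold the wooden handle mid-way (px ~(315,260)), between the posts; button box at (120,75). Pull up.

```bash
python3 -m inch '[[[0,0,0.06],[0,0,0]],[[0,0,0.12],[0,0,0]],[[0,0,0.18],[0,0,0]],[[0,0,0.24],[0,0,0]],[[0,0,0.3],[0,0,0]],[[0,0,0.4],[0,0,0]],[[0,0,0.55],[0,0,0]],[[0,0,0.7],[0,0,0]],[[0,0,0.85],[0,0,0]],[[0,0,1],[0,0,0]]]'
python3 -m inch '[[[-0.2,0.1,0.1],[0,0,0]],[[-0.4,0.2,0.3],[0,0,0]],[[-0.6,0.4,0.5],[0,0,0]],[[-0.8,0.6,0.5],[0,0,0]],[[-1,0.8,0.5],[0,0,0]],[[-1,0.8,0.5],[0,0,0]],[[-1,0.8,0.5],[0,0,0]]]'
python3 - <<'E'
from h import *
print(arm.observe()['tool_rot'].tolist())
ci,p,d=shot('wrist','w4'); shot('scene','s4'); shot('side','d4')
P,c=pts('scene0',[(330,500),(60,350)],(8,40)); print('obst',rect(P),P.min(0),P.max(0))
for b in range(60,350,20):
    q=P[(P[:,1]>b)&(P[:,1]<b+20)]
    if len(q)>3: print(b,len(q),q[:,0].min().round(),q[:,0].max().round(),q[:,2].max().round())
E
```

```text
time_s: 5.35
tcp_pos: [548.9, 14.3, 174.8]
tool_rot: [[-0.995, 0.101, 0.002], [0.101, 0.995, -0.0], [-0.002, -0.0, -1.0]]
ft_force: [0.1, -0.1, -1.6]
opening: 0.238
gripper_force: 109.2
time_s: 5.93
tcp_pos: [448.2, 95.1, 224.0]
tool_rot: [[-0.995, 0.099, 0.003], [0.099, 0.995, -0.0], [-0.003, 0.0, -1.0]]
ft_force: [-0.4, 0.1, -1.9]
opening: 0.236
gripper_force: 109.2
[[-0.9951175883268305, 0.09863791483275748, 0.003398111245732371], [0.09863779165018335, 0.9951233814695901, -0.0002042324744715733], [-0.0034016850188861177, 0.0001319468616065312, -0.9999942055477412]]
obst (array([359.9, 209.3]), array([ 58.2, 218. ]), 0.78, 197, 'z', array([10. , 14.4, 18.6])) [330.01529401 100.07041939   8.15979226] [389.94799735 317.93549683  22.43995787]
100 45 332.0 376.0 22.0
120 19 363.0 387.0 22.0
140 17 379.0 390.0 22.0
160 14 358.0 385.0 21.0
180 30 331.0 372.0 19.0
200 16 362.0 380.0 19.0
220 19 345.0 369.0 21.0
240 16 334.0 357.0 22.0
260 11 330.0 348.0 18.0
280 6 331.0 336.0 18.0
300 4 331.0 335.0 14.0
```

Run:
```python
from h import *
for n in('s4','d4'):
    P,c=pts(n,[(515,640),(40,130)],(150,185)); print(n,rect(P),P.mean(0).round(1))
    A=np.c_[P[:,:2]-P[:,:2].mean(0),np.ones(len(P))]; print(np.linalg.lstsq(A,P[:,2],rcond=None)[0])
```

```text
s4 (array([571.8,  78.7]), array([ 49.2, 113.3]), 84.48, 325, 'z', array([160.4, 162.6, 165.7])) [569.   77.8 163.2]
[-2.17614188e-02 -5.84997623e-03  1.63219766e+02]
d4 (array([571.2,  81.4]), array([ 53.1, 116.1]), 82.28, 224, 'z', array([165.7, 168.2, 170.7])) [572.2  83.8 168.3]
[-8.21156760e-03  2.66191967e-02  1.68303446e+02]
```

```bash
python3 -m inch '[[[-0.2,0.2,0],[0,0,0.06]],[[-0.4,0.4,0],[0,0,0.12]],[[-0.5,0.6,0],[0,0,0.18]],[[-0.6,0.75,0],[0,0,0.24]],[[-0.6,0.75,0],[0,0,0.24]]]'
python3 -m inch '[[[-0.2,0.2,-0.1],[0,0,0]],[[-0.4,0.4,-0.3],[0,0,0]],[[-0.53,0.6,-0.6],[0,0,0]],[[-0.53,0.74,-0.7],[0,0,0]],[[-0.53,0.74,-0.7],[0,0,0]],[[-0.53,0.74,-0.7],[0,0,0]]]'
python3 - <<'E'
from h import *
shot('wrist','w5');shot('scene','s5');shot('side','d5'); print(arm.observe()['tcp_pos'],arm.observe()['tool_rot'].tolist())
for n in('w5','s5','d5'):
  for nm,b,z in [('pA',[(490,650),(235,380)],(15,27)),('pB',[(490,670),(90,235)],(15,27))]:
    P,c=pts(n,b,z); print(n,nm,rect(P),P.mean(0).round(1))
E
```

```text
time_s: 6.5
tcp_pos: [387.6, 170.8, 222.4]
tool_rot: [[-0.961, -0.277, -0.001], [-0.277, 0.961, 0.001], [0.0, 0.001, -1.0]]
ft_force: [0.6, -0.2, -2.6]
opening: 0.243
gripper_force: 109.2
time_s: 7.0
tcp_pos: [335.7, 243.0, 151.9]
tool_rot: [[-0.962, -0.272, -0.001], [-0.272, 0.962, -0.001], [0.002, -0.001, -1.0]]
ft_force: [-1.3, -0.0, -0.8]
opening: 0.241
gripper_force: 109.1
[336.95194916 243.02012834 153.91005779] [[-0.9626326079553226, -0.2707995954420671, 0.0024578872120009543], [-0.27079891814909807, 0.962635742666322, 0.0006106312609790579], [-0.0025314087801519354, -7.777963468703471e-05, -0.9999967929548156]]Traceback (most recent call last):
  File "<stdin>", line 5, in <module>
  File "h.py", line 20, in rect
    r=cv2.minAreaRect(P[:,:2].astype(np.float32)); return np.round(r[0],1),np.round(r[1],1),round(r[2],2),len(P),'z',np.round(np.percentile(P[:,2],[10,50,90]),1)
                                                                                                                              ~~~~~~~~~~~~~^^^^^^^^^^^^^^^^^^^
    return _quantile_unchecked(
        a, q, axis, out, overwrite_input, method, keepdims, weights)
    return _ureduce(a,
                    func=_quantile_ureduce_func,
    ...<5 lines>...
                    overwrite_input=overwrite_input,
                    method=method)
    r = func(a, **kwargs)
    result = _quantile(arr,
                       quantiles=q,
    ...<2 lines>...
                       out=out,
                       weights=wgt)
    slices_having_nans = np.isnan(arr[-1, ...])
                                  ~~~^^^^^^^^^
IndexError: index -1 is out of bounds for axis 0 with size 0
```

View pics/w5.png

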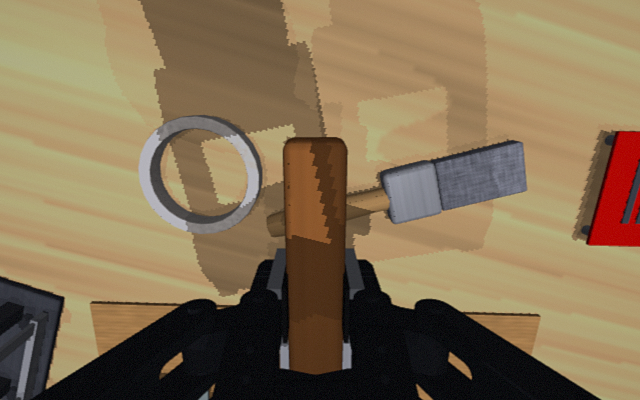

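Image w5: handle in the fingers at (315,250), brush below it at (400,200), tape at (200,175); plates are out of view, so I compare fixed cameras with their first readings.

```bash
cat >> h.py <<'E'
def plates(ns):
    for n in ns:
      for nm,b,z in [('pA',[(490,650),(235,380)],(14,30)),('pB',[(490,670),(90,235)],(14,30))]:
        P,c=pts(n,b,z); print(n,nm,rect(P) if len(P)>5 else 0)
E
python3 -c "
from h import *
plates(['s5','d5'])
print(arm.observe()['tcp_pos'],arm.observe()['time_s'])"
```

```text
s5 pA (array([564.6, 302.4]), array([89.8, 93.9]), 16.13, 327, 'z', array([14.9, 17.2, 20.1]))
s5 pB (array([585. , 157.4]), array([90.8, 94.1]), 11.07, 411, 'z', array([15.1, 17.5, 20.2]))
d5 pA (array([568.4, 301.9]), array([ 89.8, 108.4]), 16.06, 501, 'z', array([20. , 22.5, 25. ]))
d5 pB (array([586.2, 165. ]), array([ 89.6, 101.4]), 12.94, 410, 'z', array([19.8, 22.8, 25.7]))
[336.95194916 243.02012834 153.91005779] 7.15
```

```bash
python3 -m inch '[[[0,0,-0.2],[0,0,0]],[[0,0,-0.4],[0,0,0]],[[0,0,-0.6],[0,0,0]],[[0,0,-0.75],[0,0,0]],[[0,0,-0.84],[0,0,0]],[[0,0,-0.84],[0,0,0]],[[0,0,-0.84],[0,0,0]],[[0,0,-0.84],[0,0,0]]]'
python3 - <<'E'
from h import *
shot('scene','s6');shot('side','d6'); o=arm.observe();print(o['tcp_pos'],o['tool_rot'].round(4).tolist(),o['ft_force'])
for n in('s6','d6'):
  P,c=pts(n,[(405,505),(235,310)],(7.5,20)); print(rect(P),P.mean(0).round(1))
E
python3 - <<'E'
import cv2
a=cv2.imread('pics/s6.png')[150:250,280:440];b=cv2.imread('pics/d6.png')[180:300,230:430]
cv2.imwrite('pics/c6.png',cv2.vconcat([cv2.resize(a,(480,300)),cv2.resize(b,(480,288))]))
E
```

```text
time_s: 7.82
tcp_pos: [336.6, 243.8, 69.9]
tool_rot: [[-0.962, -0.272, 0.003], [-0.272, 0.962, 0.001], [-0.003, 0.0, -1.0]]
ft_force: [-0.0, -0.0, -0.9]
opening: 0.237
gripper_force: 109.2
[336.4803698  243.9051588   69.87123325] [[-0.9622, -0.2725, 0.0027], [-0.2725, 0.9622, 0.0012], [-0.0029, 0.0005, -1.0]] [ 0.75678865 -0.29738344 -1.01541826]
(array([453.3, 272.7]), array([105.9,  47.9]), 14.49, 143, 'z', array([ 7.9,  9.6, 11.9])) [454.  270.5   9.7]
(array([455. , 272.5]), array([73.5, 99.4]), 89.91, 309, 'z', array([10.3, 14.1, 17. ])) [456.9 276.5  13.9]
```

View pics/c6.png

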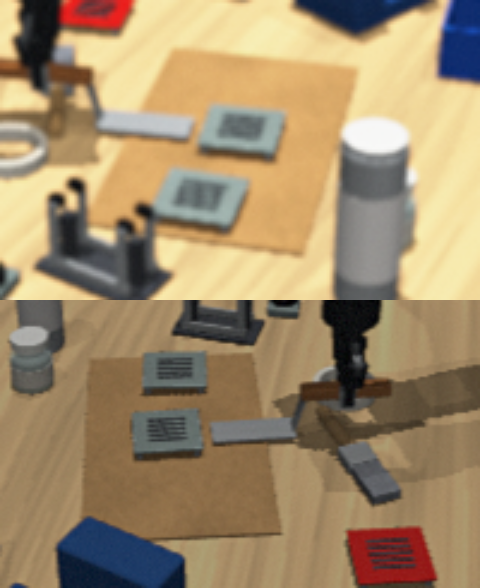

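Crop c6: the blade lies level at (145,125), in line with plate A's gap (240,130). Slide in.

```bash
python3 -m inch '[[[0.1,0.028,0],[0,0,0]],[[0.2,0.056,0],[0,0,0]],[[0.3,0.085,0],[0,0,0]],[[0.4,0.113,0],[0,0,0]],[[0.5,0.141,0],[0,0,0]],[[0.55,0.155,0],[0,0,0]],[[0.55,0.155,0],[0,0,0]],[[0.55,0.155,0],[0,0,0]]]'
python3 -m inch '[[[0.1,0.028,0],[0,0,0]],[[0.2,0.056,0],[0,0,0]],[[0.3,0.085,0],[0,0,0]],[[0.4,0.113,0],[0,0,0]],[[0.5,0.141,0],[0,0,0]],[[0.55,0.155,0],[0,0,0]],[[0.55,0.155,0],[0,0,0]],[[0.55,0.155,0],[0,0,0]]]'
python3 - <<'E'
from h import *
shot('scene','s7');shot('side','d7'); plates(['s7','d7'])
o=arm.observe();print(o['tcp_pos'],o['ft_force'])
E
```

```text
time_s: 8.58
tcp_pos: [390.4, 259.0, 68.7]
tool_rot: [[-0.962, -0.273, 0.0], [-0.273, 0.962, 0.0], [-0.0, 0.0, -1.0]]
ft_force: [0.0, -0.7, -2.2]
opening: 0.238
gripper_force: 109.2
time_s: 9.25
tcp_pos: [445.3, 274.5, 68.1]
tool_rot: [[-0.962, -0.273, -0.001], [-0.273, 0.962, -0.0], [0.001, -0.0, -1.0]]
ft_force: [-1.1, -0.2, -1.1]
opening: 0.244
gripper_force: 109.2
s7 pA (array([555.8, 301.5]), array([107.6,  97.9]), 16.19, 357, 'z', array([14.9, 16.9, 20.5]))
s7 pB (array([585. , 157.6]), array([90.6, 96. ]), 12.28, 423, 'z', array([15.1, 17.3, 19.9]))
d7 pA (array([561.8, 305.3]), array([110.6,  98.3]), 15.76, 526, 'z', array([19.4, 22.6, 25.3]))
d7 pB (array([578.6, 168.2]), array([102.5, 124.8]), 13.36, 410, 'z', array([19.5, 22.5, 25.7]))
[444.80041893 274.30711386  67.98534578] [ 0.25365533 -0.33036197 -2.04091132]
```

```bash
python3 -m inch '[[[0,0,0.03],[0,0,0]],[[0,0,0.06],[0,0,0]],[[0,0,0.09],[0,0,0]],[[0,0,0.12],[0,0,0]],[[0,0,0.15],[0,0,0]],[[0,0,0.2],[0,0,0]],[[0,0,0.25],[0,0,0]],[[0,0,0.3],[0,0,0]],[[0,0,0.33],[0,0,0]],[[0,0,0.33],[0,0,0]]]'
python3 - <<'E'
from h import *
shot('scene','s8');shot('side','d8')
o=arm.observe();print(o['tcp_pos'],o['tool_rot'].round(4).tolist(),o['ft_force'],o['wrist_torque'])
for n in('s8','d8'):
  P,c=pts(n,[(510,650),(235,380)],(43,62)); print(rect(P),P.mean(0).round(1))
  A=np.c_[P[:,:2]-P[:,:2].mean(0),np.ones(len(P))]; print(np.linalg.lstsq(A,P[:,2],rcond=None)[0])
# rack
ci,p,d=load('scene0'); W=world(ci,d); m=(p.min(2)>0)&(W[...,2]>30)&(W[...,2]<46)&(W[...,0]>380)&(W[...,0]<720)&(W[...,1]<-120)&(W[...,1]>-720)
n,l,st,_=cv2.connectedComponentsWithStats(m.astype(np.uint8)); k=1+st[1:,4].argmax(); P=W[l==k]; print('rack',rect(P),st[k])
a=cv2.imread('pics/s8.png')[120:260,240:440];b=cv2.imread('pics/d8.png')[150:300,220:440]
cv2.imwrite('pics/c8.png',cv2.vconcat([cv2.resize(a,(430,300)),cv2.resize(b,(430,293))]))
E
```

```text
time_s: 10.18
tcp_pos: [446.0, 274.8, 102.6]
tool_rot: [[-0.962, -0.273, 0.002], [-0.273, 0.962, 0.001], [-0.002, 0.0, -1.0]]
ft_force: [-0.2, 0.2, -1.8]
opening: 0.239
gripper_force: 109.2
[445.37302202 274.51008672 101.49807178] [[-0.9621, -0.2727, 0.0003], [-0.2727, 0.9621, 0.0001], [-0.0003, 0.0001, -1.0]] [-1.06259646e-01 -1.72291410e-03 -2.82209629e+00] [-0.03342117  0.12938086 -0.00872194]
(array([562.5, 300.7]), array([110.1,  98.6]), 21.09, 322, 'z', array([43.7, 45.6, 48.3])) [566.2 300.2  45.9]
[-5.60404445e-03 -7.76001478e-03  4.59001892e+01]
(array([565.3, 305.5]), array([108.6,  99. ]), 16.31, 549, 'z', array([46.4, 49.7, 52.6])) [565.5 310.7  49.7]
[-1.25527489e-03 -5.42708531e-03  4.96594419e+01]
rack (array([ 543.9, -371.4]), array([481.5, 226.4]), 71.2, 12537, 'z', array([35.4, 37.9, 40.3])) [  128   252   206   144 12537]
```

View pics/c8.png

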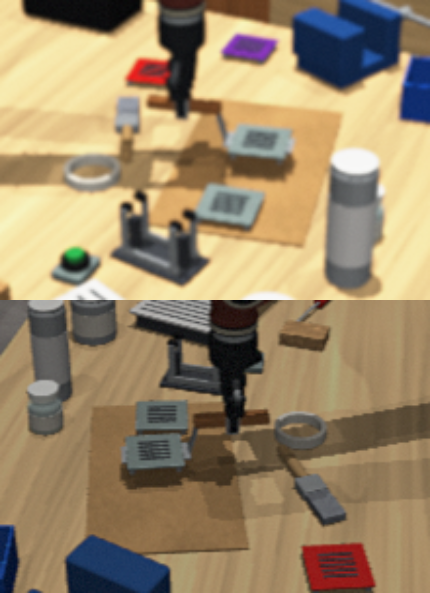

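Crop c8: plate A rides level on the blade (260,140). Carry it towards the rack.

```bash
python3 -m inch '[[[0,0,0.06],[0,0,0]],[[0,0,0.15],[0,0,0]],[[0,0,0.25],[0,0,0]],[[0,0,0.35],[0,0,0]],[[0,0,0.45],[0,0,0]],[[0,0,0.55],[0,0,0]],[[0,0,0.65],[0,0,0]],[[0,0,0.75],[0,0,0]],[[0,0,0.84],[0,0,0]],[[0,0,0.9],[0,0,0]]]' | head -2
python3 -m inch '[[[0,-0.02,0],[0,0,0]],[[0,-0.06,0],[0,0,0]],[[0,-0.12,0],[0,0,-0.006]],[[-0.01,-0.2,0],[0,0,-0.012]],[[-0.02,-0.28,0],[0,0,-0.018]],[[-0.02,-0.37,0],[0,0,-0.024]],[[-0.03,-0.46,0],[0,0,-0.03]],[[-0.03,-0.55,0],[0,0,-0.036]],[[-0.04,-0.64,0],[0,0,-0.042]],[[-0.04,-0.73,0],[0,0,-0.048]]]' | head -2
python3 -m inch '[[[-0.01,-0.1,0],[0,0,-0.006]],[[-0.01,-0.2,0],[0,0,-0.012]],[[-0.02,-0.3,0],[0,0,-0.018]],[[-0.02,-0.4,0],[0,0,-0.024]],[[-0.03,-0.5,0],[0,0,-0.03]],[[-0.04,-0.6,0],[0,0,-0.036]],[[-0.04,-0.7,0],[0,0,-0.042]],[[-0.05,-0.8,0],[0,0,-0.048]],[[-0.05,-0.9,0],[0,0,-0.054]],[[-0.06,-1,0],[0,0,-0.06]]]' | head -2
python3 -m inch '[[[-0.01,-0.1,0],[0,0,-0.006]],[[-0.01,-0.2,0],[0,0,-0.012]],[[-0.02,-0.3,0],[0,0,-0.018]],[[-0.02,-0.4,0],[0,0,-0.024]],[[-0.03,-0.5,0],[0,0,-0.03]],[[-0.04,-0.6,0],[0,0,-0.036]],[[-0.04,-0.7,0],[0,0,-0.042]],[[-0.05,-0.8,0],[0,0,-0.048]],[[-0.05,-0.9,0],[0,0,-0.054]],[[-0.06,-1,0],[0,0,-0.06]]]' | head -2
python3 -m inch '[[[-0.01,-0.1,0],[0,0,-0.006]],[[-0.01,-0.2,0],[0,0,-0.012]],[[-0.02,-0.3,0],[0,0,-0.018]],[[-0.02,-0.4,0],[0,0,-0.024]],[[-0.03,-0.5,0],[0,0,-0.03]],[[-0.04,-0.6,0],[0,0,-0.036]],[[-0.04,-0.7,0],[0,0,-0.042]],[[-0.05,-0.8,0],[0,0,-0.048]],[[-0.05,-0.88,0],[0,0,-0.054]],[[-0.06,-0.93,0],[0,0,-0.06]]]'
python3 - <<'E'
from h import *
o=arm.observe(); tc=o['tcp_pos']
shot('wrist','w9');shot('scene','s9');shot('side','d9')
f=-o['tool_rot'][:,0]; f/=np.linalg.norm(f); pc=tc+122*f; print(tc,f,'expect',pc, tc[2]-58+4)
for n in('s9','d9'):
  P,c=pts(n,[(pc[0]-70,pc[0]+70),(pc[1]-70,pc[1]+70)],(tc[2]-62,tc[2]-45)); print(rect(P) if len(P)>5 else 0)
for n in('w9','d9'):
  P,c=pts(n,[(350,760),(-720,-100)],(32,48)); print(rect(P))
E
```

```text
time_s: 11.12
tcp_pos: [445.8, 274.7, 193.0]
time_s: 11.95
tcp_pos: [441.2, 200.4, 191.3]
time_s: 12.78
tcp_pos: [435.3, 100.4, 191.3]
time_s: 13.62
tcp_pos: [429.3, 0.5, 191.3]
time_s: 14.45
tcp_pos: [423.3, -92.6, 191.4]
tool_rot: [[-0.997, 0.084, 0.0], [0.084, 0.997, -0.0], [-0.0, -0.0, -1.0]]
ft_force: [-0.9, 0.6, -3.2]
opening: 0.229
gripper_force: 109.1
[423.34791135 -92.64989633 191.37840636] [ 9.96501591e-01 -8.35736493e-02  1.54788680e-04] expect [ 544.92110547 -102.84588155  191.39729058] 137.37840635806884
(array([ 543.1, -106.9]), array([ 95.2, 116. ]), 84.05, 712, 'z', array([131.3, 134.1, 136.8]))
(array([ 546.8, -101.8]), array([101.1, 114.5]), 83.33, 310, 'z', array([136.1, 139.3, 142.4]))
(array([ 557. , -268.2]), array([258., 186.]), 72.0, 23348, 'z', array([39.8, 40.8, 41.6]))
(array([ 554.1, -407.5]), array([612.9, 409.3]), 89.76, 2106, 'z', array([38.4, 43.1, 46.5]))
```

View pics/s9.png

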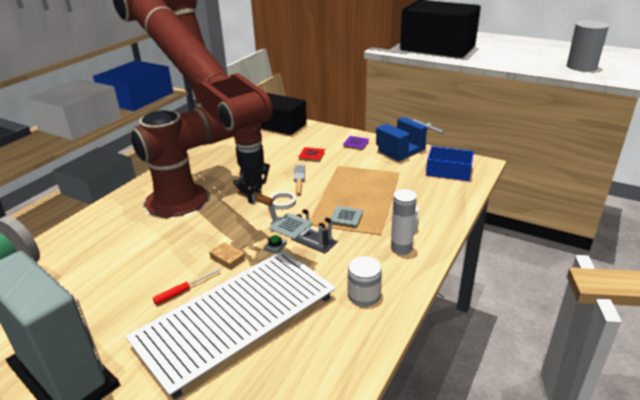

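Scene s9: plate A still rides on the lifter (290,225), above the clip; the rack at (235,320) is clear. Go on over the deck.

```bash
python3 -m inch '[[[0,-0.04,0],[0,0,-0.002]],[[0,-0.1,0],[0,0,-0.006]],[[-0.01,-0.2,0],[0,0,-0.012]],[[-0.02,-0.3,0],[0,0,-0.018]],[[-0.02,-0.4,0],[0,0,-0.024]],[[-0.03,-0.5,0],[0,0,-0.03]],[[-0.04,-0.6,0],[0,0,-0.036]],[[-0.04,-0.7,0],[0,0,-0.042]],[[-0.05,-0.8,0],[0,0,-0.048]],[[-0.05,-0.9,0],[0,0,-0.052]]]' | head -2
python3 -m inch '[[[-0.01,-0.1,0],[0,0,-0.006]],[[-0.01,-0.2,0],[0,0,-0.012]],[[-0.02,-0.3,0],[0,0,-0.018]],[[-0.02,-0.4,0],[0,0,-0.024]],[[-0.03,-0.5,0],[0,0,-0.03]],[[-0.04,-0.6,0],[0,0,-0.036]],[[-0.04,-0.7,0],[0,0,-0.042]],[[-0.05,-0.8,0],[0,0,-0.048]],[[-0.05,-0.9,0],[0,0,-0.054]],[[-0.06,-1,0],[0,0,-0.06]]]' | head -2
python3 -m inch '[[[-0.01,-0.1,0],[0,0,-0.006]],[[-0.01,-0.2,0],[0,0,-0.012]],[[-0.02,-0.3,0],[0,0,-0.018]],[[-0.02,-0.4,0],[0,0,-0.024]],[[-0.03,-0.5,0],[0,0,-0.03]],[[-0.04,-0.6,0],[0,0,-0.036]],[[-0.04,-0.7,0],[0,0,-0.04]],[[-0.05,-0.8,0],[0,0,-0.044]],[[-0.06,-0.9,0],[0,0,-0.046]],[[-0.06,-1,0],[0,0,-0.046]]]' | head -2
python3 -m inch '[[[0,-0.07,0],[0,0,0]],[[0,-0.12,0],[0,0,0]],[[0,-0.15,0],[0,0,0]],[[0,-0.15,0],[0,0,0]],[[0,-0.15,0],[0,0,0]]]' | head -4
python3 - <<'E'
from h import *
o=arm.observe(); tc=o['tcp_pos']
shot('wrist','w10');shot('scene','s10');shot('side','d10')
f=-o['tool_rot'][:,0]; f/=np.linalg.norm(f); pc=tc+122*f; print(tc,f,'expect',pc)
for n in('s10','d10'):
  P,c=pts(n,[(pc[0]-70,pc[0]+70),(pc[1]-70,pc[1]+70)],(tc[2]-62,tc[2]-45)); print(rect(P) if len(P)>5 else 0)
a=np.radians(71.4); ux=np.array([np.sin(a),-np.cos(a)]); uy=np.array([np.cos(a),np.sin(a)])
for n in('w9','w10','s9'):
  P,c=pts(n,[(350,760),(-720,-100)],(34,44)); q=P[:,:2]; print(n,rect(P),'x',np.percentile(q@ux,[.3,99.7]),'y',np.percentile(q@uy,[.3,99.7]))
print('expected centre',np.array([544,-367])@ux,np.array([544,-367])@uy)
E
```

```text
time_s: 15.43
tcp_pos: [418.1, -182.7, 191.3]
time_s: 16.27
tcp_pos: [412.3, -282.6, 191.3]
time_s: 17.1
tcp_pos: [406.1, -382.5, 191.2]
time_s: 17.52
tcp_pos: [406.3, -396.4, 191.2]
tool_rot: [[-0.946, 0.324, -0.0], [0.324, 0.946, 0.0], [0.0, 0.0, -1.0]]
ft_force: [-0.8, 0.9, -2.9]
[ 406.33148442 -396.37197265  191.20355122] [ 9.46041839e-01 -3.24044394e-01 -2.64754731e-04] expect [ 521.74858874 -435.90538871  191.17125114]
(array([ 521., -438.]), array([ 91.6, 120.8]), 70.87, 1205, 'z', array([131.8, 134.4, 136.9]))
(array([ 523.3, -435.3]), array([102.9, 112.6]), 76.73, 210, 'z', array([136.6, 140.3, 143.3]))
w9 (array([ 557. , -268.2]), array([258., 186.]), 72.0, 23308, 'z', array([39.9, 40.8, 41.6])) x [522.49061334 701.86107737] y [-202.71776968    7.59049684]
w10 (array([ 518.4, -408.9]), array([573.7, 199.7]), 71.04, 55569, 'z', array([40. , 41. , 41.9])) x [521.78505161 718.34919808] y [-503.98268836   57.48222076]
s9 (array([ 527.3, -420.4]), array([646.6, 244.8]), 68.08, 12383, 'z', array([35.7, 38. , 40.4])) x [524.53015896 745.67481362] y [-532.50911598   58.76925978]
expected centre 632.6440815576063 -174.31714221536802
```

View pics/w10.png

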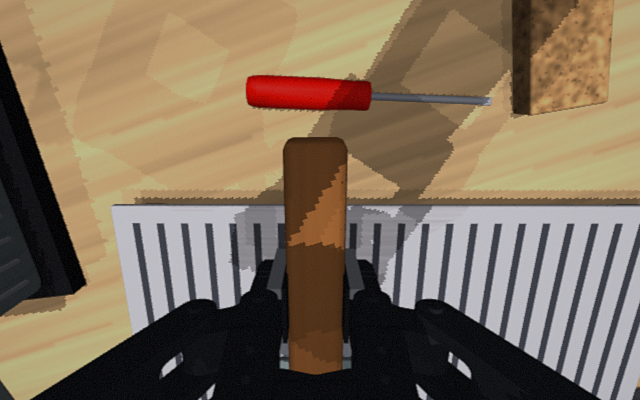

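Wrist w10: the handle stands square over the deck edge (row ~205), away from the screwdriver. Lower, release, withdraw.

```bash
python3 -m inch '[[[0,0,-0.05],[0,0,0]],[[0,0,-0.12],[0,0,0]],[[0,0,-0.22],[0,0,0]],[[0,0,-0.32],[0,0,0]],[[0,0,-0.42],[0,0,0]],[[0,0,-0.52],[0,0,0]],[[0,0,-0.6],[0,0,0]],[[0,0,-0.66],[0,0,0]],[[0,0,-0.7],[0,0,0]],[[0,0,-0.72],[0,0,0]]]' | head -2
python3 -m inch '[[[0,0,-0.02],[0,0,0]],[[0,0,-0.04],[0,0,0]],[[0,0,-0.06],[0,0,0]],[[0,0,-0.08],[0,0,0]],[[0,0,-0.1],[0,0,0]],[[0,0,-0.12],[0,0,0]],[[0,0,-0.135],[0,0,0]],[[0,0,-0.135],[0,0,0]],[[0,0,-0.135],[0,0,0]]]'
python3 - <<'E'
from h import *
o=arm.observe(); tc=o['tcp_pos'];print(tc,o['ft_force'],o['wrist_torque'])
shot('scene','s11');shot('side','d11')
for n in('s11','d11'):
  P,c=pts(n,[(440,600),(-510,-360)],(50,66)); print(rect(P) if len(P)>5 else 0)
cv2.imwrite('pics/c11.png',cv2.resize(cv2.imread('pics/s11.png')[200:400,120:360],(720,600)))
E
```

```text
time_s: 18.5
tcp_pos: [406.1, -396.3, 118.4]
time_s: 19.25
tcp_pos: [406.4, -396.6, 105.9]
tool_rot: [[-0.946, 0.324, 0.0], [0.324, 0.946, -0.0], [-0.0, -0.0, -1.0]]
ft_force: [-0.1, -0.4, -1.6]
opening: 0.24
gripper_force: 109.1
[ 406.37271983 -396.57549914  105.85197734] [-0.06554698 -0.37455415 -1.55347581] [ 0.00898216  0.11295048 -0.04323806]
(array([ 516.3, -438. ]), array([ 90.5, 109.1]), 71.92, 1092, 'z', array([51.9, 54.1, 56.6]))
(array([ 523.2, -430.9]), array([114.5, 111.6]), 82.92, 206, 'z', array([54.5, 59.5, 63.1]))
```

View pics/c11.png

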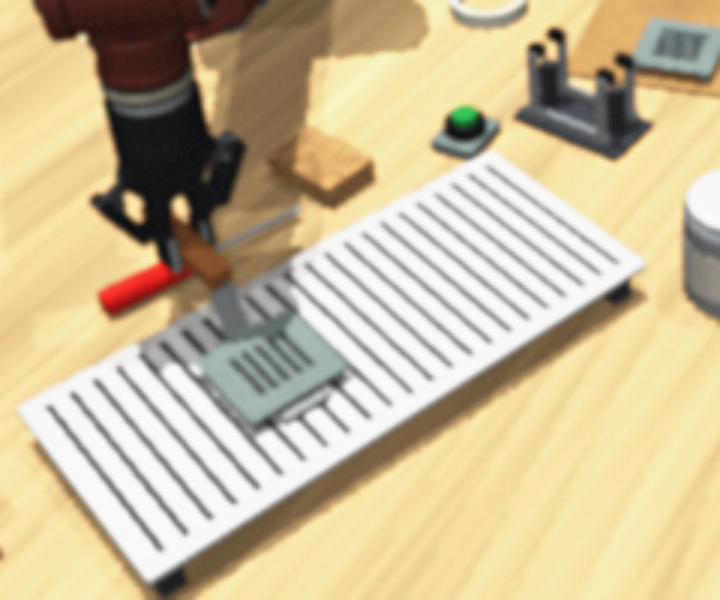

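Crop c11: plate A stands flat on the deck at (275,370), blade beneath it and clear (tool force back to the lifter alone). Withdraw and return for plate B.

```bash
python3 -m inch '[[[-0.05,0.017,0],[0,0,0]],[[-0.15,0.051,0],[0,0,0]],[[-0.25,0.086,0],[0,0,0]],[[-0.35,0.12,0],[0,0,0]],[[-0.45,0.154,0],[0,0,0]],[[-0.55,0.188,0],[0,0,0]],[[-0.65,0.223,0],[0,0,0]]]' | head -2
python3 -m inch '[[[-0.15,0.051,0],[0,0,0]],[[-0.25,0.086,0],[0,0,0]],[[-0.35,0.12,0],[0,0,0]],[[-0.45,0.154,0],[0,0,0]],[[-0.55,0.188,0],[0,0,0]],[[-0.6,0.206,0],[0,0,0]],[[-0.6,0.206,0],[0,0,0]]]' | head -4
python3 -m inch '[[[0,0,0.2],[0,0,0]],[[0,0,0.4],[0,0,0]],[[0,0,0.6],[0,0,0]],[[0,0,0.85],[0,0,0]],[[0,0,0.85],[0,0,0]]]' | head -2
python3 -c "
from h import *
shot('scene','s12');shot('side','d12')
for n in('s12','d12'):
  P,c=pts(n,[(450,600),(-510,-360)],(50,66)); print(rect(P) if len(P)>5 else 0)
plates(['s12','d12'])"
python3 -m inch '[[[0.1,0.2,0],[0,0,0.015]],[[0.2,0.4,0],[0,0,0.03]],[[0.3,0.6,0],[0,0,0.045]],[[0.4,0.8,0],[0,0,0.06]],[[0.5,1,0],[0,0,0.07]]]' | head -2
python3 -m inch '[[[0.1,0.2,0],[0,0,0.015]],[[0.2,0.4,0],[0,0,0.03]],[[0.3,0.6,0],[0,0,0.045]],[[0.4,0.8,0],[0,0,0.06]],[[0.5,1,0],[0,0,0.07]]]' | head -2
python3 -m inch '[[[0.02,0.2,0],[0,0,0.015]],[[0.04,0.4,0],[0,0,0.03]],[[0.06,0.6,0],[0,0,0.045]],[[0.08,0.8,0],[0,0,0.06]],[[0.1,1,0],[0,0,0.07]]]' | head -2
python3 -m inch '[[[0,0.2,0],[0,0,0.015]],[[0,0.4,0],[0,0,0.03]],[[0,0.6,0],[0,0,0.045]],[[0,0.8,0],[0,0,0.06]],[[0,1,0],[0,0,0.07]],[[0,1,0],[0,0,0.07]],[[0,1,0],[0,0,0.07]]]'
```

```text
time_s: 19.93
tcp_pos: [340.1, -373.8, 105.8]
time_s: 20.52
tcp_pos: [280.4, -353.3, 105.7]
tool_rot: [[-0.946, 0.325, -0.0], [0.325, 0.946, 0.0], [0.0, -0.0, -1.0]]
ft_force: [-0.6, -0.6, -2.2]
time_s: 20.93
tcp_pos: [283.1, -356.4, 196.7]
(array([ 524.4, -440.4]), array([91.5, 96.6]), 71.85, 1032, 'z', array([51.8, 54.1, 56.6]))
(array([ 521.1, -438.5]), array([119.5,  99.1]), 67.99, 196, 'z', array([55.6, 59.7, 63.3]))
s12 pA 0
s12 pB (array([585. , 156.6]), array([90.3, 94.3]), 12.34, 416, 'z', array([15.1, 17.4, 20.2]))
d12 pA 0
d12 pB (array([586.8, 161.6]), array([ 89.7, 104.5]), 13.22, 411, 'z', array([19.3, 22.7, 25.5]))
time_s: 21.45
tcp_pos: [330.9, -251.9, 188.3]
time_s: 21.87
tcp_pos: [380.8, -152.0, 188.4]
time_s: 22.28
tcp_pos: [390.3, -52.2, 188.4]
time_s: 22.87
tcp_pos: [390.3, 47.0, 188.8]
tool_rot: [[-0.994, -0.112, -0.003], [-0.112, 0.994, -0.0], [0.003, 0.0, -1.0]]
ft_force: [-0.4, 0.2, -2.0]
opening: 0.239
gripper_force: 109.2
```

```bash
python3 -m inch '[[[-0.1,0.2,0],[0,0,0.02]],[[-0.2,0.4,0],[0,0,0.04]],[[-0.3,0.6,-0.2],[0,0,0.064]],[[-0.378,0.667,-0.4],[0,0,0.064]],[[-0.378,0.667,-0.6],[0,0,0.064]],[[-0.378,0.667,-0.7],[0,0,0.064]],[[-0.378,0.667,-0.7],[0,0,0.064]],[[-0.378,0.667,-0.7],[0,0,0.064]]]' | head -3
python3 -m inch '[[[0,0,-0.1],[0,0,0]],[[0,0,-0.25],[0,0,0]],[[0,0,-0.4],[0,0,0]],[[0,0,-0.49],[0,0,0]],[[0,0,-0.49],[0,0,0]],[[0,0,-0.49],[0,0,0]],[[0,0,-0.49],[0,0,0]]]'
python3 - <<'E'
from h import *
shot('scene','s13');shot('side','d13'); o=arm.observe();print(o['tcp_pos'],o['tool_rot'].round(4).tolist(),o['ft_force'])
plates(['s13','d13'])
for n in('s13','d13'):
  P,c=pts(n,[(425,522),(100,180)],(7.5,20)); print(rect(P),P.mean(0).round(1))
a=cv2.imread('pics/s13.png')[150:260,260:440];b=cv2.imread('pics/d13.png')[150:270,230:430]
cv2.imwrite('pics/c13.png',cv2.vconcat([cv2.resize(a,(490,300)),cv2.resize(b,(490,294))]))
E
```

```text
time_s: 23.53
tcp_pos: [353.4, 112.4, 120.3]
tool_rot: [[-0.978, -0.207, -0.002], [-0.207, 0.978, -0.0], [0.002, 0.0, -1.0]]
time_s: 24.12
tcp_pos: [354.4, 113.1, 72.8]
tool_rot: [[-0.978, -0.208, 0.002], [-0.208, 0.978, 0.0], [-0.002, -0.0, -1.0]]
ft_force: [-0.2, 0.1, -0.9]
opening: 0.233
gripper_force: 109.2
[354.45561926 113.13054217  72.96643678] [[-0.978, -0.2086, 0.0022], [-0.2086, 0.978, 0.0002], [-0.0022, -0.0002, -1.0]] [ 1.37998968  0.94318894 -1.39122981]
s13 pA 0
s13 pB (array([559.8, 152.5]), array([143.5,  94.4]), 10.67, 432, 'z', array([14.6, 17.1, 20. ]))
d13 pA 0
d13 pB (array([559.8, 156.7]), array([144.4, 101.3]), 13.38, 498, 'z', array([17.6, 22.1, 25.6]))
(array([472.6, 136.4]), array([100.5,  52.7]), 10.34, 199, 'z', array([ 9.3, 11.6, 14.3])) [477.1 135.8  11.7]
(array([473.7, 139.4]), array([78. , 96.5]), 89.61, 216, 'z', array([ 9. , 16.9, 19.1])) [476.5 140.9  15.9]
```

View pics/c13.png

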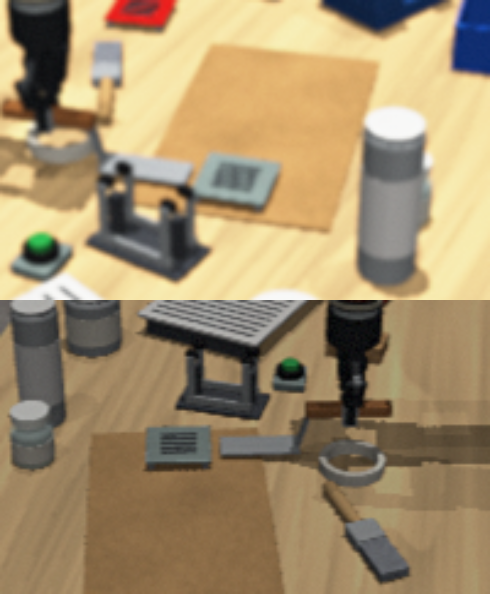

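Crop c13: the blade (145,165) is in line with plate B (240,180). It sits 3 mm high, so I lower slightly first.

```bash
python3 -m inch '[[[0,0,-0.025],[0,0,0]],[[0,0,-0.025],[0,0,0]],[[0,0,-0.025],[0,0,0]],[[0,0,-0.025],[0,0,0]],[[0,0,-0.025],[0,0,0]]]'
```

```text
time_s: 24.63
tcp_pos: [353.5, 113.1, 69.4]
tool_rot: [[-0.978, -0.209, 0.0], [-0.209, 0.978, -0.0], [-0.0, -0.0, -1.0]]
ft_force: [0.4, 1.0, -1.6]
opening: 0.235
gripper_force: 109.2
```

```bash
python3 -m inch '[[[0.08,0.018,0],[0,0,0]],[[0.16,0.035,0],[0,0,0]],[[0.24,0.053,0],[0,0,0]],[[0.3,0.066,0],[0,0,0]],[[0.3,0.066,0],[0,0,0]]]'
```

```text
time_s: 25.05
tcp_pos: [384.5, 119.8, 69.7]
tool_rot: [[-0.978, -0.209, 0.001], [-0.209, 0.978, 0.0], [-0.001, -0.0, -1.0]]
ft_force: [-0.1, -0.3, -1.5]
opening: 0.237
gripper_force: 109.2
```

```bash
python3 -m inch '[[[0.1,0.022,0],[0,0,0]],[[0.2,0.044,0],[0,0,0]],[[0.3,0.066,0],[0,0,0]],[[0.4,0.088,0],[0,0,0]],[[0.5,0.11,0],[0,0,0]],[[0.6,0.132,0],[0,0,0]],[[0.7,0.154,0],[0,0,0]],[[0.8,0.176,0],[0,0,0]],[[0.8,0.176,0],[0,0,0]],[[0.8,0.176,0],[0,0,0]]]' | head -5
python3 -m inch '[[[0,0,0.03],[0,0,0]],[[0,0,0.06],[0,0,0]],[[0,0,0.09],[0,0,0]],[[0,0,0.12],[0,0,0]],[[0,0,0.15],[0,0,0]],[[0,0,0.2],[0,0,0]],[[0,0,0.25],[0,0,0]],[[0,0,0.3],[0,0,0]],[[0,0,0.33],[0,0,0]],[[0,0,0.33],[0,0,0]]]'
python3 - <<'E'
from h import *
shot('scene','s14');shot('side','d14')
o=arm.observe();print(o['tcp_pos'],o['ft_force'])
for n in('s14','d14'):
  P,c=pts(n,[(530,670),(90,240)],(43,62)); print(rect(P),P.mean(0).round(1))
  A=np.c_[P[:,:2]-P[:,:2].mean(0),np.ones(len(P))]; print(np.linalg.lstsq(A,P[:,2],rcond=None)[0])
a=cv2.imread('pics/s14.png')[120:260,240:440];b=cv2.imread('pics/d14.png')[130:280,220:440]
cv2.imwrite('pics/c14.png',cv2.vconcat([cv2.resize(a,(430,300)),cv2.resize(b,(430,293))]))
E
```

```text
time_s: 25.88
tcp_pos: [463.2, 137.2, 69.2]
tool_rot: [[-0.978, -0.209, -0.001], [-0.209, 0.978, -0.0], [0.001, 0.0, -1.0]]
ft_force: [-0.4, -0.3, -2.3]
opening: 0.236
time_s: 26.72
tcp_pos: [464.3, 137.4, 103.5]
tool_rot: [[-0.978, -0.209, 0.002], [-0.209, 0.978, 0.0], [-0.002, -0.0, -1.0]]
ft_force: [0.9, -1.4, -3.3]
opening: 0.237
gripper_force: 109.1
[463.60984221 137.27699837 102.49900662] [ 0.12370511  0.30546572 -3.27689552]
(array([583.7, 157.2]), array([110.4,  98. ]), 9.92, 439, 'z', array([43.8, 46.2, 48.9])) [585.9 156.1  46.4]
[-5.03858716e-03 -5.20562197e-03  4.63852124e+01]
(array([586.7, 160.6]), array([109.4, 100.3]), 15.49, 441, 'z', array([47.4, 51. , 54.1])) [586.5 165.6  50.8]
[ 3.28179952e-03 -4.93581129e-07  5.08448444e+01]
```

View pics/c14.png

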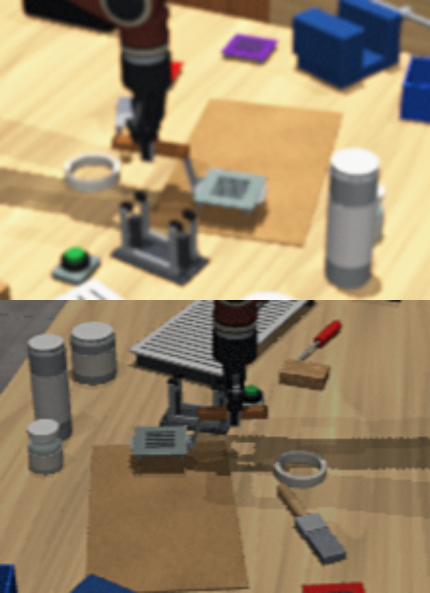

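Crop c14: plate B rides level on the blade (230,190). Raise and carry.

```bash
python3 -m inch '[[[0,0,0.06],[0,0,0]],[[0,0,0.15],[0,0,0]],[[0,0,0.25],[0,0,0]],[[0,0,0.35],[0,0,0]],[[0,0,0.45],[0,0,0]],[[0,0,0.55],[0,0,0]],[[0,0,0.65],[0,0,0]],[[0,0,0.75],[0,0,0]],[[0,0,0.84],[0,0,0]],[[0,0,0.9],[0,0,0]]]' | head -2
python3 -m inch '[[[0,-0.02,0],[0,0,-0.001]],[[0,-0.06,0],[0,0,-0.004]],[[0,-0.12,0],[0,0,-0.01]],[[0,-0.2,0],[0,0,-0.018]],[[-0.01,-0.28,0],[0,0,-0.026]],[[-0.01,-0.37,0],[0,0,-0.034]],[[-0.02,-0.46,0],[0,0,-0.042]],[[-0.02,-0.55,0],[0,0,-0.05]],[[-0.03,-0.64,0],[0,0,-0.058]],[[-0.03,-0.73,0],[0,0,-0.066]]]' | head -2
python3 -m inch '[[[0,-0.1,0],[0,0,-0.009]],[[0,-0.2,0],[0,0,-0.018]],[[-0.01,-0.3,0],[0,0,-0.027]],[[-0.01,-0.4,0],[0,0,-0.036]],[[-0.02,-0.5,0],[0,0,-0.045]],[[-0.02,-0.6,0],[0,0,-0.054]],[[-0.03,-0.7,0],[0,0,-0.063]],[[-0.03,-0.8,0],[0,0,-0.072]],[[-0.03,-0.9,0],[0,0,-0.081]],[[-0.03,-1,0],[0,0,-0.09]]]' | head -2
python3 -m inch '[[[0,-0.1,0],[0,0,-0.009]],[[0,-0.2,0],[0,0,-0.018]],[[-0.01,-0.3,0],[0,0,-0.027]],[[-0.01,-0.4,0],[0,0,-0.036]],[[-0.02,-0.5,0],[0,0,-0.045]],[[-0.02,-0.6,0],[0,0,-0.054]],[[-0.03,-0.7,0],[0,0,-0.063]],[[-0.03,-0.8,0],[0,0,-0.072]],[[-0.03,-0.9,0],[0,0,-0.081]],[[-0.03,-1,0],[0,0,-0.09]]]' | head -2
python3 -m inch '[[[0,-0.1,0],[0,0,-0.009]],[[0,-0.2,0],[0,0,-0.018]],[[-0.01,-0.3,0],[0,0,-0.027]],[[-0.01,-0.4,0],[0,0,-0.036]],[[-0.02,-0.5,0],[0,0,-0.045]],[[-0.02,-0.6,0],[0,0,-0.054]],[[-0.03,-0.7,0],[0,0,-0.063]],[[-0.03,-0.8,0],[0,0,-0.072]],[[-0.03,-0.9,0],[0,0,-0.081]],[[-0.03,-1,0],[0,0,-0.088]]]' | head -2
python3 -m inch '[[[0,-0.08,0],[0,0,-0.004]],[[0,-0.14,0],[0,0,-0.008]],[[0,-0.19,0],[0,0,-0.01]],[[0,-0.22,0],[0,0,-0.01]],[[0,-0.24,0],[0,0,-0.01]],[[0,-0.24,0],[0,0,-0.01]],[[0,-0.24,0],[0,0,-0.01]]]'
python3 - <<'E'
from h import *
o=arm.observe(); tc=o['tcp_pos']
shot('scene','s15');shot('side','d15')
f=-o['tool_rot'][:,0]; f/=np.linalg.norm(f); pc=tc+122*f; print(tc,f,'expect',pc)
for n in('s15','d15'):
  P,c=pts(n,[(pc[0]-70,pc[0]+70),(pc[1]-70,pc[1]+70)],(tc[2]-62,tc[2]-45)); print(rect(P) if len(P)>5 else 0)
P,c=pts('s15',[(450,600),(-510,-380)],(50,66)); print('A',rect(P))
E
```

```text
time_s: 27.65
tcp_pos: [464.0, 137.3, 194.0]
time_s: 28.48
tcp_pos: [460.3, 63.2, 192.3]
time_s: 29.32
tcp_pos: [457.5, -36.8, 192.3]
time_s: 30.15
tcp_pos: [454.5, -136.7, 192.3]
time_s: 30.98
tcp_pos: [451.5, -236.8, 192.3]
time_s: 31.57
tcp_pos: [451.5, -259.5, 192.2]
tool_rot: [[-0.946, 0.324, -0.0], [0.324, 0.946, 0.0], [0.0, 0.0, -1.0]]
ft_force: [-0.2, -0.3, -2.6]
opening: 0.242
gripper_force: 109.0
[ 451.53049257 -259.50777272  192.24533808] [ 9.46071669e-01 -3.23957378e-01 -1.21783555e-04] expect [ 566.95123616 -299.03057285  192.23048049]
(array([ 565.5, -302.9]), array([ 93.8, 117.4]), 72.51, 996, 'z', array([132.4, 135.1, 137.7]))
(array([ 570.9, -297.6]), array([ 95.9, 116.5]), 68.51, 238, 'z', array([137. , 140.5, 143.5]))
A (array([ 524.4, -440.8]), array([91.4, 95.1]), 71.56, 1032, 'z', array([51.8, 54. , 56.3]))
```

On target over the second slot; A unmoved. Lower by 86.5 mm, check, withdraw.

```bash
python3 -m inch '[[[0,0,-0.05],[0,0,0]],[[0,0,-0.12],[0,0,0]],[[0,0,-0.22],[0,0,0]],[[0,0,-0.32],[0,0,0]],[[0,0,-0.42],[0,0,0]],[[0,0,-0.52],[0,0,0]],[[0,0,-0.6],[0,0,0]],[[0,0,-0.66],[0,0,0]],[[0,0,-0.71],[0,0,0]],[[0,0,-0.73],[0,0,0]]]' | head -2
python3 -m inch '[[[0,0,-0.02],[0,0,0]],[[0,0,-0.04],[0,0,0]],[[0,0,-0.06],[0,0,0]],[[0,0,-0.08],[0,0,0]],[[0,0,-0.1],[0,0,0]],[[0,0,-0.12],[0,0,0]],[[0,0,-0.135],[0,0,0]],[[0,0,-0.135],[0,0,0]],[[0,0,-0.135],[0,0,0]]]'
python3 -c "
from h import *
print(arm.observe()['ft_force']); shot('scene','s16')
P,c=pts('s16',[(500,640),(-370,-230)],(48,66)); print(rect(P))"
```

```text
time_s: 32.5
tcp_pos: [451.2, -259.5, 118.3]
time_s: 33.25
tcp_pos: [451.6, -259.8, 105.9]
tool_rot: [[-0.946, 0.324, 0.0], [0.324, 0.946, -0.0], [-0.0, -0.0, -1.0]]
ft_force: [0.2, 0.1, -1.9]
opening: 0.24
gripper_force: 109.1
[ 0.20619749  0.11619138 -1.90436731]
(array([ 562., -302.]), array([ 93.3, 112.5]), 71.48, 933, 'z', array([51.2, 53.8, 56.7]))
```

```bash
python3 -m inch '[[[-0.05,0.017,0],[0,0,0]],[[-0.15,0.051,0],[0,0,0]],[[-0.25,0.086,0],[0,0,0]],[[-0.35,0.12,0],[0,0,0]],[[-0.45,0.154,0],[0,0,0]],[[-0.55,0.188,0],[0,0,0]],[[-0.65,0.223,0],[0,0,0]]]' | head -2
python3 -m inch '[[[-0.1,0.034,0],[0,0,0]],[[-0.2,0.068,0],[0,0,0]],[[-0.3,0.103,0],[0,0,0]],[[-0.4,0.137,0],[0,0,0]],[[-0.5,0.171,0],[0,0,0]],[[-0.55,0.188,0],[0,0,0]],[[-0.55,0.188,0],[0,0,0]]]' | head -4
python3 -m inch '[[[0,0,0.2],[0,0,0]],[[0,0,0.4],[0,0,0]],[[0,0,0.6],[0,0,0]],[[0.1,0.2,0.6],[0,0,0.05]],[[0.2,0.4,0.6],[0,0,0.1]],[[0.3,0.6,0.6],[0,0,0.15]],[[0.4,0.8,0.6],[0,0,0.21]],[[0.5,1,0.6],[0,0,0.21]]]' - 120 | head -2
python3 -m inch '[[[0,0.2,0],[0,0,0]],[[0,0.4,0],[0,0,0]],[[0,0.54,0],[0,0,0]],[[0,0.54,0],[0,0,0]],[[0,0.54,0],[0,0,0]]]'
python3 - <<'E'
from h import *
shot('scene','s17');shot('side','d17');shot('wrist','w17')
for n in('s17','d17'):
  for b in ([(440,600),(-510,-375)],[(500,640),(-360,-230)]): print(rect(pts(n,b,(50,66))[0]))
for n in ('w17','w10','w9','w3'):
  P,c=pts(n,[(400,520),(-130,0)],(33,42)); c=c.astype(int); g=(c[:,1]>1.6*c[:,0])&(c[:,1]>1.6*c[:,2]); print('btn',n,rect(P[g]) if g.sum()>9 else 0)
E
```

```text
time_s: 33.88
tcp_pos: [385.8, -237.2, 105.9]
time_s: 34.47
tcp_pos: [330.8, -218.3, 105.7]
tool_rot: [[-0.946, 0.325, 0.0], [0.325, 0.946, -0.0], [-0.0, -0.0, -1.0]]
ft_force: [1.1, -0.4, -1.4]
time_s: 35.13
tcp_pos: [382.3, -117.8, 166.1]
time_s: 35.55
tcp_pos: [381.9, -64.4, 166.0]
tool_rot: [[-1.0, -0.002, 0.001], [-0.002, 1.0, -0.001], [-0.001, -0.001, -1.0]]
ft_force: [0.5, -0.3, -2.1]
opening: 0.237
gripper_force: 118.4
(array([ 524.5, -440.5]), array([91.3, 95.2]), 71.39, 1041, 'z', array([51.8, 54. , 56.4]))
(array([ 570.8, -305.4]), array([92.4, 94.8]), 70.42, 856, 'z', array([51.5, 53.8, 56.3]))
(array([ 530.4, -436.9]), array([115.9, 115.2]), 2.1, 199, 'z', array([55.8, 59.8, 63.3]))
(array([ 571.7, -303.2]), array([100.8,  98.4]), 73.26, 224, 'z', array([55.5, 59.8, 62.7]))
btn w17 0
btn w10 0
btn w9 (array([457.9, -60.7]), array([19. , 26.7]), 86.98, 585, 'z', array([36.5, 37.8, 38.6]))
btn w3 (array([458.1, -64.2]), array([27.4, 26.9]), 36.55, 3567, 'z', array([36.1, 37.5, 38.5]))
```

```bash
python3 -m inch '[[[0,0,-0.15],[0,0,0]],[[0,0,-0.3],[0,0,0]],[[0,0,-0.45],[0,0,0]],[[0,0,-0.55],[0,0,0]],[[0,0,-0.6],[0,0,0]],[[0,0,-0.62],[0,0,0]],[[0,0,-0.64],[0,0,0]],[[0,0,-0.64],[0,0,0]],[[0,0,-0.64],[0,0,0]]]'
python3 -m inch '[[[0,0,-0.02],[0,0,0]],[[0,0,-0.04],[0,0,0]],[[0,0,-0.06],[0,0,0]],[[0,0,-0.08],[0,0,0]],[[0,0,-0.09],[0,0,0]],[[0,0,-0.09],[0,0,0]],[[0,0,-0.09],[0,0,0]]]'
python3 -c "
from h import *
o=arm.observe();print(o['ft_force'],o['wrist_torque'],o['tcp_pos'])
shot('side','d18')
cv2.imwrite('pics/c18.png',cv2.resize(cv2.imread('pics/d18.png')[140:240,270:430],(800,500)))"
```

```text
time_s: 36.45
tcp_pos: [382.0, -64.9, 102.5]
tool_rot: [[-1.0, 0.0, 0.001], [0.0, 1.0, -0.0], [-0.001, -0.0, -1.0]]
ft_force: [1.0, -0.8, -2.4]
opening: 0.234
gripper_force: 118.4
time_s: 37.03
tcp_pos: [381.9, -64.8, 93.3]
tool_rot: [[-1.0, 0.0, 0.001], [0.0, 1.0, -0.0], [-0.001, -0.0, -1.0]]
ft_force: [-0.1, -0.7, 2.8]
opening: 0.235
gripper_force: 118.9
[-0.07085608 -0.70037135  2.77924732] [-0.09773643 -0.00470068  0.02453934] [381.93108181 -64.81307353  93.29579846]
```

View pics/c18.png

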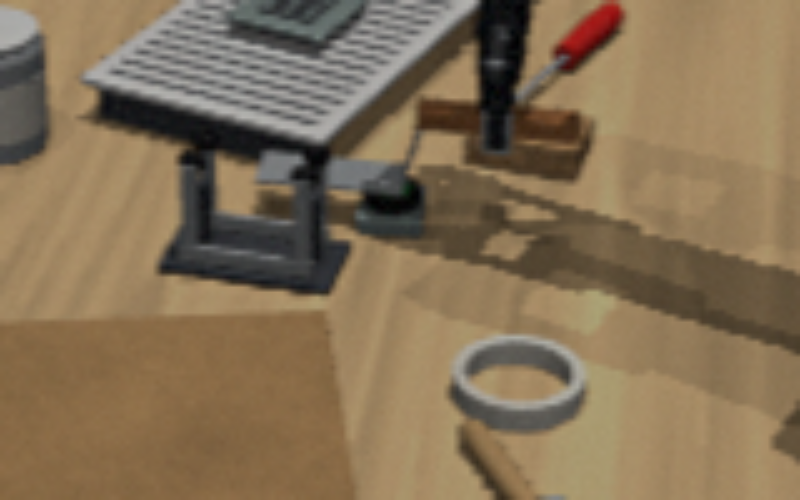

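Crop c18: the blade rests on the button (395,190), clear of rack and clip; ~5 N reaction. Press on a little until it bottoms.

```bash
python3 -m inch '[[[0,0,-0.01],[0,0,0]],[[0,0,-0.02],[0,0,0]],[[0,0,-0.02],[0,0,0]],[[0,0,-0.02],[0,0,0]]]'
python3 -m inch '[[[0,0,-0.01],[0,0,0]],[[0,0,-0.02],[0,0,0]],[[0,0,-0.02],[0,0,0]],[[0,0,-0.02],[0,0,0]]]'
```

```text
time_s: 37.42
tcp_pos: [381.8, -64.9, 92.2]
tool_rot: [[-1.0, 0.0, -0.0], [0.0, 1.0, -0.0], [0.0, -0.0, -1.0]]
ft_force: [-6.0, 0.5, 10.8]
opening: 0.234
gripper_force: 120.4
time_s: 37.75
tcp_pos: [382.2, -65.1, 91.4]
tool_rot: [[-1.0, -0.0, -0.0], [-0.0, 1.0, -0.001], [0.0, -0.001, -1.0]]
ft_force: [-11.4, 0.8, 17.2]
opening: 0.237
gripper_force: 121.4
```

Bottomed (19 N). Lift off and check the lifter in the grip.

```bash
python3 -m inch '[[[0,0,0.05],[0,0,0]],[[0,0,0.15],[0,0,0]],[[0,0,0.3],[0,0,0]],[[0,0,0.45],[0,0,0]],[[0,0,0.6],[0,0,0]],[[0,0,0.75],[0,0,0]],[[0,0,0.9],[0,0,0]],[[0,0,1],[0,0,0]],[[0,0,1],[0,0,0]],[[0,0,1],[0,0,0]]]'
python3 - <<'E'
from h import *
shot('scene','s19');shot('side','d19');shot('wrist','w19')
o=arm.observe();tc=o['tcp_pos'];print(tc,o['ft_force'])
pc=tc+[122,0,0]
for n in('s19','d19'):
  P,c=pts(n,[(pc[0]-45,pc[0]+70),(pc[1]-40,pc[1]+40)],(tc[2]-75,tc[2]-40)); print(rect(P))
  A=np.c_[P[:,:2]-P[:,:2].mean(0),np.ones(len(P))]; print(np.linalg.lstsq(A,P[:,2],rcond=None)[0])
def hs(n):
  z=np.load(f'pics/{n}.npz'); ci,p,d=load(n); c=p.astype(int); 
  m=(c[...,0]>1.5*c[...,2])&(c[...,0]>60); m[:140]=0; m[360:]=0; m[:,:288]=0; m[:,345:]=0
  v,u=np.mgrid[:400,:640]; v,u,dd=v[m],u[m],d[m]; Y=(v-ci['cy'])/ci['fy']*dd; 
  k=(dd>0)&(abs(dd-np.median(dd))<40); k&=np.abs(u-316)<20; Z=dd; return np.polyfit(Y[k],Z[k],1),k.sum()
for n in('w4','w10','w19'): print(n,hs(n))
E
```

```text
time_s: 38.58
tcp_pos: [381.4, -64.5, 188.6]
tool_rot: [[-1.0, 0.0, -0.0], [0.0, 1.0, 0.0], [0.0, 0.0, -1.0]]
ft_force: [-1.0, -0.0, -1.6]
opening: 0.232
gripper_force: 118.6
[380.74028863 -64.34165391 187.29791723] [-0.35644852 -0.58296741 -2.05564431]
(array([509.3, -68.4]), array([ 52.3, 102.9]), 89.73, 337, 'z', array([124.9, 127.7, 130.2]))
[-2.18209483e-03 -2.78543474e-02  1.27537087e+02]
(array([509.1, -65.9]), array([ 58.4, 102.1]), 89.81, 172, 'z', array([129.3, 132.3, 135.2]))
[-1.01898895e-02  4.15076406e-02  1.32251871e+02]
w4 (array([  0.29821577, 119.75970051]), np.int64(8537))
w10 (array([  0.30204551, 119.64226684]), np.int64(8520))
w19 (array([  0.29814629, 119.78164881]), np.int64(8549))
```

No slip (handle slope in the wrist image unchanged). Return above the holder.

```bash
python3 -m inch '[[[0.2,0.1,0],[0,0,-0.016]],[[0.4,0.2,0],[0,0,-0.032]],[[0.6,0.3,0],[0,0,-0.048]],[[0.8,0.4,0],[0,0,-0.064]],[[0.9,0.4,0],[0,0,-0.064]]]' | head -2
python3 -m inch '[[[0.2,0.1,0],[0,0,0]],[[0.4,0.2,0],[0,0,0]],[[0.6,0.3,-0.1],[0,0,0]],[[0.77,0.39,-0.3],[0,0,0]],[[0.77,0.39,-0.5],[0,0,0]],[[0.77,0.39,-0.55],[0,0,0]],[[0.77,0.39,-0.55],[0,0,0]],[[0.77,0.39,-0.55],[0,0,0]],[[0.77,0.39,-0.55],[0,0,0]]]'
python3 -c "
from h import *
o=arm.observe();print(o['tcp_pos'],o['tool_rot'].round(4).tolist())"
```

```text
time_s: 39.15
tcp_pos: [472.5, -23.1, 187.5]
time_s: 39.9
tcp_pos: [548.8, 14.0, 134.9]
tool_rot: [[-0.995, 0.101, 0.002], [0.101, 0.995, -0.0], [-0.002, -0.0, -1.0]]
ft_force: [0.1, 0.4, -1.2]
opening: 0.232
gripper_force: 118.4
[548.83536912  14.04935095 134.90874836] [[-0.9949, 0.1011, 0.0016], [0.1011, 0.9949, -0.0002], [-0.0016, -0.0, -1.0]]
```

```bash
python3 -m inch '[[[0,0.003,-0.1],[0,0,0]],[[0,0.003,-0.2],[0,0,0]],[[0,0.003,-0.28],[0,0,0]],[[0,0.003,-0.34],[0,0,0]],[[0,0.003,-0.4],[0,0,0]],[[0,0.003,-0.45],[0,0,0]],[[0,0.003,-0.5],[0,0,0]],[[0,0.003,-0.54],[0,0,0]],[[0,0.003,-0.58],[0,0,0]],[[0,0.003,-0.61],[0,0,0]]]'
python3 -m inch '[[[0,0,-0.01],[0,0,0]],[[0,0,-0.01],[0,0,0]],[[0,0,-0.01],[0,0,0]]]'
```

```text
time_s: 40.73
tcp_pos: [548.2, 14.7, 73.0]
tool_rot: [[-0.995, 0.101, -0.002], [0.101, 0.995, 0.0], [0.002, -0.0, -1.0]]
ft_force: [-7.1, 1.5, 17.5]
opening: 0.233
gripper_force: 121.2
time_s: 40.98
tcp_pos: [549.1, 14.6, 73.1]
tool_rot: [[-0.995, 0.101, 0.001], [0.101, 0.995, -0.0], [-0.001, -0.0, -1.0]]
ft_force: [-2.3, 0.7, 6.4]
opening: 0.238
gripper_force: 119.6
```

```bash
python3 -m inch '[[[0,0,-0.02],[0,0,0]],[[0,0,-0.02],[0,0,0]],[[0,0,-0.02],[0,0,0]]]' | grep -E 'tcp|ft'
python3 -m inch '[[[0,0,0.015],[0,0,0]],[[0,0,0.015],[0,0,0]],[[0,0,0.015],[0,0,0]]]' | grep -E 'tcp|ft'
python3 -m inch '[[[0,0,0],[0,0,0]],[[0,0,0],[0,0,0]],[[0,0,0],[0,0,0]],[[0,0,0],[0,0,0]],[[0,0,0],[0,0,0]],[[0,0,0],[0,0,0]],[[0,0,0],[0,0,0]],[[0,0,0],[0,0,0]],[[0,0,0],[0,0,0]],[[0,0,0],[0,0,0]]]' 1 20
python3 -m inch '[[[0,0,0.1],[0,0,0]],[[0,0,0.25],[0,0,0]],[[0,0,0.4],[0,0,0]],[[0,0,0.6],[0,0,0]],[[0,0,0.8],[0,0,0]],[[0,0,1],[0,0,0]]]' | head -2
python3 -m inch '[[[0,0,0.2],[0,0,0]],[[0,0,0.4],[0,0,0]],[[0,0,0.6],[0,0,0]],[[0,0,0.8],[0,0,0]],[[0,0,0.8],[0,0,0]],[[0,0,0.8],[0,0,0]]]'
python3 - <<'E'
from h import *
shot('wrist','w20');shot('scene','s20')
for nm,b,z in [('handle',[(440,640),(-30,50)],(73,84)),('blade',[(630,760),(-50,50)],(10,22))]:
    P,c=pts('w20',b,z); print(nm,rect(P),P.mean(0).round(1))
for b in ([(440,600),(-510,-375)],[(500,640),(-360,-230)]): print(rect(pts('s20',b,(50,66))[0]))
E
```

```text
tcp_pos: [550.3, 14.5, 73.0]
ft_force: [-5.2, 0.1, 14.1]
tcp_pos: [549.9, 14.5, 73.1]
ft_force: [0.2, 0.0, 9.0]
time_s: 42.32
tcp_pos: [548.5, 14.7, 71.3]
tool_rot: [[-0.995, 0.101, -0.0], [0.101, 0.995, 0.0], [0.0, 0.0, -1.0]]
ft_force: [0.4, 1.1, 0.3]
opening: 1.002
gripper_force: 0.0
time_s: 42.82
tcp_pos: [548.5, 14.7, 173.0]
time_s: 43.32
tcp_pos: [549.2, 14.6, 253.4]
tool_rot: [[-0.995, 0.101, 0.004], [0.101, 0.995, -0.0], [-0.004, -0.0, -1.0]]
ft_force: [0.7, 1.3, -0.7]
opening: 1.0
gripper_force: 0.0
handle (array([549.2,  14.5]), array([ 52.9, 118.4]), 84.41, 3155, 'z', array([78.5, 79.7, 80.7])) [545.8  14.7  79.6]
blade (array([678.6,   1.8]), array([43.9, 96. ]), 84.02, 2666, 'z', array([15. , 15.9, 16.8])) [678.9   1.8  15.9]
(array([ 524.4, -440.9]), array([91.3, 94.6]), 71.27, 1037, 'z', array([51.9, 54.1, 56.4]))
(array([ 570. , -304.3]), array([92. , 94.5]), 71.19, 854, 'z', array([51.7, 54. , 56.3]))
```

View pics/s20.png

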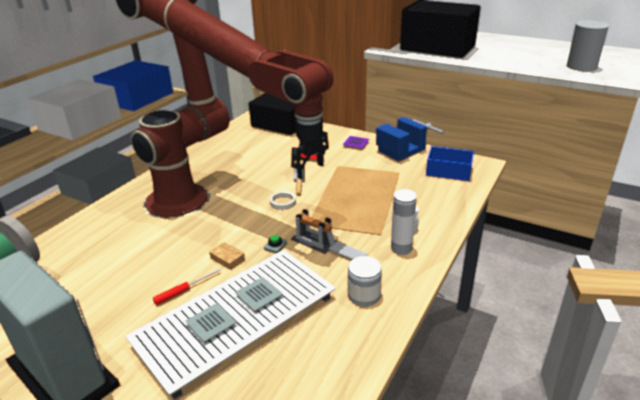

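Scene s20: both plates stand flat on the deck at (211,322) and (260,293), the board is empty, and the lifter is clipped in at (318,225) with handle and blade heights as at the start. Everything else is where it was. Hand in.

```bash
python3 -c "
from cell import arm
print(arm.hand_in())"
```

```text
the job is handed in; nothing more can be done
None
```

I handed the job in after about 43 s of robot time: both grey plates are flat on the rack, painted face up; the fan button was then pressed until it bottomed (using the lifter's blade); the lifter is clipped fully home as it was; and nothing else on the bench was moved (hand-in returned no verdict).

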